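# Clear the carving board's bones into the scrap caddy

## Task

Clear the bones off the red carving board into the scrap caddy: press the tab behind the caddy's lid until the lid stands fully up, flip up the stay at its side so that it props the lid open by itself, and put every bone in the caddy. With all the bones in, fold the stay fully down again and see that the lid is completely shut. Leave the meat tray, the jar and the bottle where they stand.

Things in the scene. Friction and masses are not known exactly. Their poses are not given: they have to be found in the camera images.
- caddy: Steel scrap caddy, fixed to the table: an open box 200 (x) by 185 (y) by 120 mm high, walls 4 mm. Origin: centre of its underside; z up. The lid's hinge runs along x at y = +92.5, z = 122 mm; the opposite side (y = -92.5 mm) is its front. It may stand turned on the table by up to 15 degrees or so.
- lid (a joint): Angle of the caddy's grey lid: 0 shut, growing as its front edge rises, 1.5 rad fully up (stop). Plate 204 (x) by 190 by 6 mm, with an ear out to x = 147 mm, 50 to 100 mm from the hinge, that rests on the stay. A rocker: pressing the tab behind the hinge tips it up. The hinge does not hold: let go fully up, it sinks, slowly at first (some 18 s to 1.3 rad), shut in about 37 s. The raised stay holds it at 1.2 to 1.3 rad.
- tab (a point): The press tab of the lid, moving with it: 90 mm wide (caddy's x), 90 long, 6 thick; origin on the hinge line, midway. Lid shut, it slopes up at 43 degrees away from the hinge; fully up, it slopes down at 43 degrees. The hinge is damped (0.8 N m s/rad): pressed down over 4 to 6 s the tab takes some 5 to 20 N, faster more.
- tab_press (a point): Point to press, on the tab's upper face; it turns with the lid. Lid shut: 55 mm behind the hinge (caddy y = 147.5 mm) and 58 mm above the hinge. A straight press down at 55 mm behind the hinge works all the way: with the lid fully up the tab's face there is some 50 mm below the hinge (a 32 mm wide fingertip gets there at about 30 mm below).
- lid_front (a point): Point on the lid's upper face, midway along x, 175 mm from the hinge (15 mm from the front edge). Turns with the lid. The raised lid's edge reaches 315 mm above the table: pass well over or round it, or it is knocked down. Pressing down here shuts an unpropped lid faster than its own sinking.
- stay (a joint): Angle of the steel prop bar (stay) pivoted outside the caddy's +x wall: 0 = folded, level, just below rim height; grows as its free end swings up and towards the hinge; 1.57 upright, 1.82 stop, leaning towards the hinge, propping the lid. A friction hinge (0.12 N m) keeps it where it is left. Pivot axis along the caddy's x at caddy x 138, y 32.5, z 108 mm.
- stay_bar (a point): The bar of the stay, 12 mm wide (caddy's x), 10 thick, 185 long from its pivot; origin on the pivot axis. Folded down it points to the caddy's -y and its free end sticks out 60 mm past the front wall.
- stay_grip (a point): Centre of the black grip near the stay's free end, 170 mm from the pivot. Can be pinched from above across the caddy's x, folded or upright (upright, 15 mm of bar stands above this point); the bar may turn between the fingers while it is swung.
- board: Red cutting board, fixed, 245 (x) by 360 (y) by 15 mm thick; origin: centre of its underside. The bones start on it.
- bone0_mid (a point): Centre of a trotter bone (may be absent), 92 mm long along its x, two knobbly ends 50 mm wide and 32 mm high, joined by a round shaft 22 mm thick; lying flat its centre is 16 mm above what it lies on. About 60 g; best gripped across the shaft.
- bone1_mid (a point): Centre of a trotter bone (may be absent), 104 mm long along its x, two knobbly ends 50 mm wide and 32 mm high, joined by a round shaft 22 mm thick; lying flat its centre is 16 mm above what it lies on. About 60 g; best gripped across the shaft.
- bone2_mid (a point): Centre of a trotter bone (may be absent), 88 mm long along its x, two knobbly ends 50 mm wide and 32 mm high, joined by a round shaft 22 mm thick; lying flat its centre is 16 mm above what it lies on. About 60 g; best gripped across the shaft.
- bone3_mid (a point): Centre of a trotter bone (may be absent), 98 mm long along its x, two knobbly ends 50 mm wide and 32 mm high, joined by a round shaft 22 mm thick; lying flat its centre is 16 mm above what it lies on. About 60 g; best gripped across the shaft.
- bone4_mid (a point): Centre of a trotter bone (may be absent), 80 mm long along its x, two knobbly ends 50 mm wide and 32 mm high, joined by a round shaft 22 mm thick; lying flat its centre is 16 mm above what it lies on. About 60 g; best gripped across the shaft.
- pack: Foam tray of sliced meat, 180 by 130 mm, about 50 mm high, standing beyond the work; origin: centre of its underside. Leave it alone.
- jar: Clear jar with a yellow lid, 76 mm across, 110 mm high, standing beyond the work; origin: centre of its underside. Leave it alone.
- sauce: Green glass bottle, 62 mm across, 190 mm high, standing beyond the work; origin: centre of its underside. Leave it alone.

How it is judged:
On the way, in this order (a step that is already met when the one before it is completed fails the run):
1. the lid is tipped up (over 1.25 rad) by pressing its tab (value of joint lid above 1.25 rad and contact force between any of the fingers, the arm and lid_c1 above 0.5 N), for 0.1 s.
2. the stay stands up (over 1.6 rad) untouched, and the lid stays open (over 0.95 rad) (value of joint stay above 1.6 rad and value of joint lid above 0.95 rad and contact force between the fingers and stay_c0 below 0.5 N), for 0.5 s.
3. every bone lies in the caddy while the stay props the lid open (x of bone0_mid in the frame of caddy between -0.1 and 0.1 m and y of bone0_mid in the frame of caddy between -0.093 and 0.093 m and z of bone0_mid in the frame of caddy between 0 and 0.115 m and x of bone1_mid in the frame of caddy between -0.1 and 0.1 m and y of bone1_mid in the frame of caddy between -0.093 and 0.093 m and z of bone1_mid in the frame of caddy between 0 and 0.115 m and x of bone2_mid in the frame of caddy between -0.1 and 0.1 m and y of bone2_mid in the frame of caddy between -0.093 and 0.093 m and z of bone2_mid in the frame of caddy between 0 and 0.115 m and x of bone3_mid in the frame of caddy between -0.1 and 0.1 m and y of bone3_mid in the frame of caddy between -0.093 and 0.093 m and z of bone3_mid in the frame of caddy between 0 and 0.115 m and x of bone4_mid in the frame of caddy between -0.1 and 0.1 m and y of bone4_mid in the frame of caddy between -0.093 and 0.093 m and z of bone4_mid in the frame of caddy between 0 and 0.115 m and value of joint stay above 1.5 rad and value of joint lid above 0.9 rad), for 0.3 s.
At the end, for the whole second after the job is handed in: All bones lie at rest inside the caddy, the stay is folded down (below 0.15 rad), the lid is shut (below 0.06 rad), and the meat tray, jar and bottle are within 30 mm of where they stood (x of bone0_mid in the frame of caddy between -0.1 and 0.1 m and y of bone0_mid in the frame of caddy between -0.093 and 0.093 m and z of bone0_mid in the frame of caddy between 0 and 0.115 m and x of bone1_mid in the frame of caddy between -0.1 and 0.1 m and y of bone1_mid in the frame of caddy between -0.093 and 0.093 m and z of bone1_mid in the frame of caddy between 0 and 0.115 m and x of bone2_mid in the frame of caddy between -0.1 and 0.1 m and y of bone2_mid in the frame of caddy between -0.093 and 0.093 m and z of bone2_mid in the frame of caddy between 0 and 0.115 m and x of bone3_mid in the frame of caddy between -0.1 and 0.1 m and y of bone3_mid in the frame of caddy between -0.093 and 0.093 m and z of bone3_mid in the frame of caddy between 0 and 0.115 m and x of bone4_mid in the frame of caddy between -0.1 and 0.1 m and y of bone4_mid in the frame of caddy between -0.093 and 0.093 m and z of bone4_mid in the frame of caddy between 0 and 0.115 m and value of joint stay below 0.15 rad and value of joint lid below 0.06 rad and linear speed of each of bone0, bone1, bone2, bone3, bone4 below 0.03 m/s and distance of each of pack, jar, sauce from where it was at the start of the episode below 0.03 m); the robot touches nothing.
It fails at once if the meat tray, jar or bottle is knocked over or shoved more than 40 mm (angle between any of pack, jar, sauce's own z axis and vertical above 0.5 rad or distance of any of pack, jar, sauce from where it was at the start of the episode above 0.04 m).
Of bone0, bone1, bone2, bone3, bone4 only 3 to 5 are there at a start; the rules pass over those that are not, and their reading is None.
At some moment in a run one of bone0, bone1, bone2, bone3, bone4 may be knocked a few centimetres aside while the robot is not near it.
Once in a run the grip may slacken for a moment while it holds something.
It also fails if it takes over 210 s, if anything falls off the work surface, if the arm or the gripper's body presses on something with over 40 N, if the wrist force passes 120 N, or if a joint passes its speed limit or range.

## Robot

A 6-joint arm with a two-finger parallel gripper is mounted at the origin on the work surface. World frame = base frame: x ahead of the robot, y to its left, z up, the work surface at z = 0. Lengths are in m, angles in rad, forces in N, time in s.
With the tool pointing down it reaches from about 0.375 to 0.9 m from the base axis. Payload 3.1 kg.
Tool frame: the origin (TCP) lies at the centre of the arm's flange, where the gripper is bolted on; the fingertips stand 182 mm ahead of it and the grasp point (between the pads) lies 164 mm ahead of it; z points along the fingers, y is the line along which they close (so a half turn about z gives the same grasp; the last joint's range is limited). The gripper opens to 87 mm and grips with 3 to 60 N. Pads are 19 mm wide; open, the fingers measure 117 mm over their backs; the gripper's body (75 mm by 190 mm) begins 51 mm behind the grasp point.
Start: joints at [-1.323, 0.527, 1.433, -0, 1.181, -0.178], TCP at [0.258, -0.569, 0.405] pointing down, gripper open.
Joint ranges: [-3.08, 3.08], [-0.75, 2.2], [0.22, 2.44], [-1.43, 4.57], [0, 2.65], [-2.85, 2.85]. Speed limits (rad/s): [2.79, 2.79, 3.14, 3.14, 3.14, 3.14].

## Interface

Orientations are given as a unit quaternion [x, y, z, w].
In Python, from rig import * gives the robot as it stands.
- The arm moves only by the tool move_arm, never from a script. Its argument "commands" is a list that holds one entry, the list of rows, each a list of 6 numbers: the shift along the tool's x, y, z in units of 40 mm (1.0 is 40 mm), then the turn, a rotation vector about the tool's x, y, z in rad. A call has 1 to 12 rows; each row is the pose to reach, as a shift and turn from the pose commanded when the call began, along the tool's axes at that moment; what a row does not reach only later rows make up. A row lasts 1/8 s, in which the tool goes at most 62.5 mm and 10.7 degrees, less where a joint would pass 70% of its speed; a pose out of reach is approached as far as the arm can. A call with a gripper value outside its range is refused whole. "claw" is the closure, from -1 (fully open) to 1 (shut), so that 0 is half open, set as the call begins (left out, the last holds). The fingers move at their own pace and stop on an object; "squeeze" is the grip in N (left out, the last holds). Time passes only in rows, so rows that repeat a pose let the fingers close. It gives the time, the measured TCP pose, the force, the opening and the grip force at its end, in the units of the state.
- get_obs(): the state, without advancing time (a new reading comes with each control period).
- camera(name): name is "scene" or "top" or "wrist"; returns a dict with "pixels" (400x640x3 uint8, blue, green, red), "range_z" (400x640 float32, m along the optical axis (not along the pixel's ray), 0 where there is no reading), "camera_matrix" (3x3 intrinsics, pixels), "extrinsics" (4x4, takes a point from world to camera coordinates). Camera axes: x right, y up, looking along -z (the intrinsics and any distortion apply to the point x, -y, -z); pixel columns grow to the right and rows downward; lengths in m; the calibration is good to about 2 mm. A picture is of the moment at which its call begins.
- hand_in(): hands the job in; it is judged then, once.
The state is a dict: "time": time; "q": joint angles; "joint_velocities": joint speeds; "joint_torque": joint torques, N m; "position": TCP position; "tool_rot": TCP orientation; "ft_force": force on the tool from outside, world axes, zero at the start; "moment": the same for the moment, N m; "grip_width": finger opening in m; "grip_force": force on a finger pad.
Only numpy, scipy, OpenCV 4.12 (cv2) and the standard library are available. Lean on these libraries where they do the work, as an engineer would, in place of code of your own. Each camera call takes 0.05 s, during which the arm holds its last target. There are 200 camera calls.

## Working session

There is one attempt and no reset: what is moved stays moved. The work goes in short steps, Python scripts to look and compute and a tool call to move; the robot and the scene stay as the last step left them, time stands still between calls to the robot, and variables do not carry over. Pictures are saved under pics/ and viewed, at most 14 in all, crops included, and the job is handed in when it is done.

Besides the shell and the picture viewer there is one more tool, called after "Call:" as name([rows], argument=value, ...), one row to a line, values as JSON. move_arm: Moves the arm, as the interface text tells. Its arguments: {"type":"object","properties":{"commands":{"type":"array","items":{"type":"array","items":{"type":"array","items":{"type":"number"}}}},"claw":{"type":"number"},"squeeze":{"type":"number"}},"required":["commands"]}

```bash
mkdir -p pics; ls; cat > h.py <<'E'
from rig import *
import numpy as np, cv2
from scipy.spatial.transform import Rotation as R
def cloud(c):
    K=c["camera_matrix"];E=c["extrinsics"];d=c["range_z"]
    v,u=np.mgrid[0:d.shape[0],0:d.shape[1]]
    P=np.stack([(u-K[0,2])/K[0,0]*d,-(v-K[1,2])/K[1,1]*d,-d],-1)
    W=(P-E[:3,3])@E[:3,:3]
    W[d<=0]=np.nan
    return W
E
python3 - <<'E'
from h import *
print(get_obs())
for n in("top","scene"):
    c=camera(n);cv2.imwrite(f"pics/{n}0.png",c["pixels"]);np.savez(f"{n}0.npz",**c)
    print(n,c["camera_matrix"],c["extrinsics"])
E
```

```text
pics
{'time': 0.0, 'q': array([-1.32352497e+00,  5.28481339e-01,  1.43389318e+00, -2.97316320e-07,
        1.18137993e+00, -1.78505419e-01]), 'joint_velocities': array([-0.00041165,  0.00041604,  0.00044787,  0.00112268,  0.00116926,
        0.00088087]), 'joint_torque': array([ 4.93865718e-04, -4.40040386e+01, -1.76590168e+01,  6.33427408e-02,
        5.81970939e-02, -1.71301176e-04]), 'position': array([ 0.2580826 , -0.56885603,  0.40376478]), 'tool_rot': array([ 9.77424140e-01,  2.11283892e-01, -3.72944765e-05, -1.08025238e-03]), 'ft_force': array([ 0.13172102,  0.1792588 , -0.14131766]), 'moment': array([-0.01824348, -0.02067247,  0.05407743]), 'grip_force': 0.0, 'grip_width': 0.08685692822528923}
top [[419.54392605   0.         322.01547206]
 [  0.         419.54392605 197.79753597]
 [  0.           0.           1.        ]] [[ 1.87918762e-02 -9.99823237e-01 -6.00155633e-04  1.92345947e-02]
 [ 9.97123045e-01  1.86970316e-02  7.34578377e-02 -6.18809154e-01]
 [-7.34336319e-02 -1.97883960e-03  9.97298143e-01 -1.31287151e+00]
 [ 0.00000000e+00  0.00000000e+00  0.00000000e+00  1.00000000e+00]]
scene [[419.34572666   0.         317.68736114]
 [  0.         419.34572666 199.4408856 ]
 [  0.           0.           1.        ]] [[-0.65515746  0.7554457   0.00839639  0.37495565]
 [-0.46314276 -0.41038974  0.78554379  0.19062493]
 [ 0.59688147  0.51076614  0.61874911 -1.60993526]
 [ 0.          0.          0.          1.        ]]
```

View pics/top0.png

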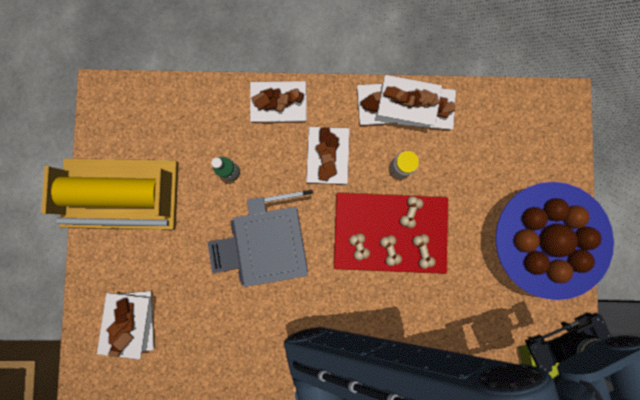

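View pics/scene0.png

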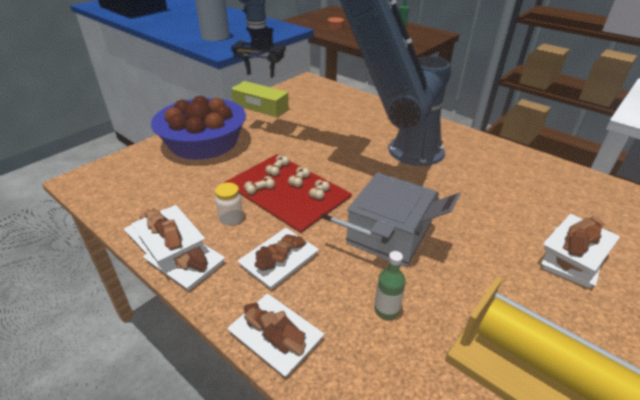

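The top view shows the shut caddy around (270,245), with its tab at (224,255) and the stay running to its black grip at (307,193). Four bones lie on the board at about (411,212), (360,246), (391,250) and (424,250). The jar is at (405,165), the bottle at (225,168) and the nearest tray at (327,155).

```bash
cat >> h.py <<'E'
def bones(c):
    W=cloud(c);hsv=cv2.cvtColor(c["pixels"],cv2.COLOR_BGR2HSV)
    x,y,z=W[...,0],W[...,1],W[...,2]
    red=((hsv[...,0]<8)|(hsv[...,0]>172))&(hsv[...,1]>150)
    m=((hsv[...,1]<140)&(hsv[...,2]>90)&(z>.015)&(z<.075)).astype(np.uint8)
    return W,m,red
E
python3 - <<'E'
from h import *
c=dict(np.load("top0.npz"));W,m,red=bones(c)
z=W[...,2]
# lid plane: points 0.118<z<0.135 near
lm=(np.abs(z-.125)<.012);lm[:,:195]=0;lm[:,330:]=0;lm[:180]=0;lm[300:]=0
lm=cv2.morphologyEx(lm.astype(np.uint8),cv2.MORPH_OPEN,np.ones((7,7)))
P=W[lm>0];print(P.mean(0),np.median(P[:,2]))
r=cv2.minAreaRect(P[:,:2].astype(np.float32));print("lid",r);print(cv2.boxPoints(r))
for b,l in((( 300,315,186,200),"grip"),((265,300,190,205),"bar"),((206,240,235,275),"tab")):
    s=W[b[2]:b[3],b[0]:b[1]].reshape(-1,3); s=s[(s[:,2]>.09)]; print(l,len(s),s.mean(0) if len(s) else 0,s.min(0) if len(s) else 0,s.max(0) if len(s) else 0)
rm=red.astype(np.uint8);rm[:180]=0;rm[290:]=0;rm[:,:320]=0;rm[:,460:]=0
q=W[rm>0];q=q[np.isfinite(q[:,0])];print("board",cv2.minAreaRect(q[:,:2].astype(np.float32)),np.median(q[:,2]))
m[:190]=0;m[280:]=0;m[:,:335]=0;m[:,450:]=0
n,lab,st,ce=cv2.connectedComponentsWithStats(m)
for i in range(1,n):
    if st[i,4]<40: continue
    P=W[lab==i];r=cv2.minAreaRect(P[:,:2].astype(np.float32))
    d=P[:,:2]-P[:,:2].mean(0);w,v=np.linalg.eigh(d.T@d)
    print(ce[i],st[i,4],r,"axis deg",np.degrees(np.arctan2(v[1,1],v[0,1])),P[:,2].max())
E
```

```text
[0.47313705 0.18485002 0.13049474] 0.13054859145356335
lid ((0.488402396440506, 0.18708178400993347), (0.24825575947761536, 0.19834333658218384), 10.426924705505371)
[[0.3483761  0.26215094]
 [0.38427255 0.06708296]
 [0.6284287  0.11201262]
 [0.5925323  0.30708063]]
grip 60 [0.62774727 0.07757516 0.11405958] [0.6188454  0.05780725 0.10752465] [0.63735656 0.09642147 0.11961733]
bar 149 [0.61382482 0.14949019 0.11346954] [0.59919557 0.0990565  0.10405344] [0.62765955 0.20001804 0.11982972]
tab 983 [0.44474672 0.30287235 0.15900432] [0.38465731 0.26580897 0.121914  ] [0.49740232 0.34415325 0.19260348]
board ((0.5120142698287964, -0.1908508837223053), (0.35896214842796326, 0.2448710799217224), 88.7670669555664) 0.016246722013454694
[411.11988304 211.94152047] 342 ((0.578978419303894, -0.25023937225341797), (0.04658055678009987, 0.09477134048938751), 69.97024536132812) axis deg 159.82390848669849 0.05360683992563487
[359.10457516 246.2124183 ] 306 ((0.46708470582962036, -0.08819250017404556), (0.08098115026950836, 0.04704994335770607), 18.310562133789062) axis deg -160.85956366670297 0.05339302572820091
[390.50453172 250.00906344] 331 ((0.4568748474121094, -0.18692414462566376), (0.09306678175926208, 0.04589591920375824), 16.776016235351562) axis deg -162.79837706875122 0.05291173392751811
[423.63736264 250.87912088] 364 ((0.45766544342041016, -0.29059073328971863), (0.10187213867902756, 0.04562566056847572), 16.12312889099121) axis deg -164.9195085492073 0.05345207553853509
```

```bash
cat >> h.py <<'E'
A=np.radians(10.43);O=np.array([.4665,.1814])
def cad(x,y,z):  # caddy mm -> world m
    x,y=x/1e3,y/1e3
    return np.array([O[0]+x*np.cos(A)-y*np.sin(A),O[1]+x*np.sin(A)+y*np.cos(A),z/1e3])
def rows(T,off=.182,o=None):
    """T: list of (world point, tool-y angle deg); off: TCP to tip .182 / grasp .164"""
    o=o or get_obs();Rc=R.from_quat(o["tool_rot"]);p=np.array(o["position"])
    for w,a in T:
        a=np.radians(a);ty=np.array([np.cos(a),np.sin(a),0]);tz=np.array([0,0,-1.])
        Rt=R.from_matrix(np.stack([np.cross(ty,tz),ty,tz],1))
        s=Rc.inv().apply(np.asarray(w)+[0,0,off]-p)/.04
        v=(Rc.inv()*Rt).as_rotvec()
        print([round(float(k),2) for k in s]+[round(float(k),2) for k in v])
E
python3 - <<'E'
from h import *
print(cad(0,147.5,180),cad(138,-137.5,108))
rows([((.42,-.25,.26),-40),((.46,.0,.26),-20),(cad(0,147.5,240),10.4)])
E
```

```text
[0.43979747 0.32646283 0.18      ] [0.62711199 0.07115465 0.108     ]
[6.98, -5.59, -0.94, -0.0, -0.0, -0.45]
[10.47, -10.87, -0.93, -0.0, -0.0, -0.8]
[13.38, -18.51, -0.41, -0.0, -0.0, -1.33]
```

Call:
move_arm([
  [[7,-5.6,-0.95,0,0,-0.45],[7,-5.6,-0.95,0,0,-0.45],[7,-5.6,-0.95,0,0,-0.45],[7,-5.6,-0.95,0,0,-0.45],[7,-5.6,-0.95,0,0,-0.45],[7,-5.6,-0.95,0,0,-0.45],[10.5,-10.9,-0.95,0,0,-0.8],[10.5,-10.9,-0.95,0,0,-0.8],[10.5,-10.9,-0.95,0,0,-0.8],[10.5,-10.9,-0.95,0,0,-0.8],[13.4,-18.5,-0.5,0,0,-1.33],[13.4,-18.5,-0.5,0,0,-1.33]],
], claw=1, squeeze=10)

```text
time: 1.6
position: [0.4523, 0.124, 0.4357]
tool_rot: [0.694, 0.72, 0.0, 0.0]
ft_force: [0.8, -0.2, 0.8]
grip_width: 0.0007
grip_force: 0.0
```

```bash
python3 - <<'E'
from h import *
rows([(cad(0,147.5,235),10.4)])
E
```

```text
[5.07, -0.13, 0.47, 0.0, 0.0, -0.15]
```

Call:
move_arm([
  [[5.05,-0.1,0.47,0,0,-0.15],[5.05,-0.1,0.47,0,0,-0.15],[5.05,-0.1,0.47,0,0,-0.15],[5.05,-0.1,0.47,0,0,-0.15],[5.05,-0.1,0.47,0,0,-0.15],[5.05,-0.1,0.47,0,0,-0.15]],
])

```text
time: 2.35
position: [0.4427, 0.3225, 0.417]
tool_rot: [0.641, 0.767, -0.001, 0.0]
ft_force: [-0.0, -0.7, 0.4]
grip_width: 0.0007
grip_force: 0.0
```

```bash
python3 - <<'E'
from h import *
o=get_obs();print(o['position'],o['q'])
rows([(cad(0,147.5,190),10.4),(cad(0,147.5,92),10.4)])
c=camera("wrist");cv2.imwrite("pics/w1.png",c["pixels"])
E
```

```text
[0.44272325 0.32245083 0.41701926] [ 4.25565308e-01  4.08778597e-01  1.61318879e+00 -7.38736514e-04
  1.12063927e+00  2.47216368e-01]
[0.11, -0.05, 1.13, -0.0, 0.0, -0.0]
[0.11, -0.05, 3.58, -0.0, 0.0, -0.0]
```

Call:
move_arm([
  [[0.1,0,0.9,0,0,0],[0.1,0,1.05,0,0,0],[0.1,0,1.2,0,0,0],[0.1,0,1.27,0,0,0],[0.1,0,1.34,0,0,0],[0.1,0,1.41,0,0,0],[0.1,0,1.48,0,0,0],[0.1,0,1.55,0,0,0],[0.1,0,1.62,0,0,0],[0.1,0,1.69,0,0,0],[0.1,0,1.76,0,0,0],[0.1,0,1.83,0,0,0]],
])

```text
time: 3.9
position: [0.4418, 0.3278, 0.3438]
tool_rot: [0.641, 0.768, 0.0, -0.0]
ft_force: [0.1, 0.6, 5.1]
grip_width: 0.0006
grip_force: 2.1
```

Call:
move_arm([
  [[0,0,0.07,0,0,0],[0,0,0.14,0,0,0],[0,0,0.21,0,0,0],[0,0,0.28,0,0,0],[0,0,0.35,0,0,0],[0,0,0.42,0,0,0],[0,0,0.49,0,0,0],[0,0,0.56,0,0,0],[0,0,0.63,0,0,0],[0,0,0.7,0,0,0],[0,0,0.77,0,0,0],[0,0,0.84,0,0,0]],
])

```text
time: 5.4
position: [0.4418, 0.3286, 0.3105]
tool_rot: [0.641, 0.767, 0.001, -0.001]
ft_force: [-2.0, 4.1, 6.4]
grip_width: -0.0
grip_force: 3.2
```

```bash
python3 - <<'E'
from h import *
o=get_obs();print(o['position'],o['ft_force'])
rows([(cad(0,147.5,92),10.4)])
c=camera("scene");cv2.imwrite("pics/s2.png",c["pixels"])
E
```

```text
[0.44175306 0.32862955 0.31051867] [-2.04310346  4.06242348  6.35757712]
[-0.05, -0.06, 0.91, 0.0, -0.0, -0.0]
```

View pics/s2.png

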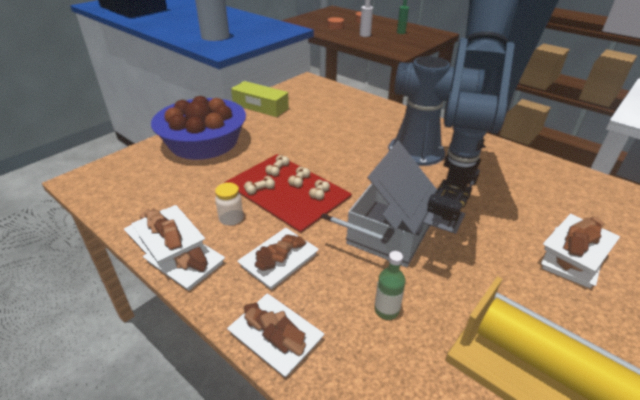

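The lid is part way up, about 1 rad, with the finger on the tab at (450,205). Continuing the press.

Call:
move_arm([
  [[0,0,0.08,0,0,0],[0,0,0.16,0,0,0],[0,0,0.24,0,0,0],[0,0,0.32,0,0,0],[0,0,0.4,0,0,0],[0,0,0.48,0,0,0],[0,0,0.56,0,0,0],[0,0,0.64,0,0,0],[0,0,0.72,0,0,0],[0,0,0.8,0,0,0],[0,0,0.85,0,0,0],[0,0,0.9,0,0,0]],
])

```text
time: 6.95
position: [0.442, 0.3275, 0.2743]
tool_rot: [0.641, 0.768, -0.0, 0.0]
ft_force: [0.8, -1.0, 4.8]
grip_width: 0.0003
grip_force: 1.9
```

```bash
python3 - <<'E'
from h import *
c=camera("scene");cv2.imwrite("pics/s3.png",c["pixels"][120:300,280:520].repeat(3,0).repeat(3,1))
print(get_obs()['position'],get_obs()['ft_force'])
E
```

```text
[0.44193089 0.32746764 0.27395925] [ 0.87062143 -0.14803812  2.24846475]
```

View pics/s3.png

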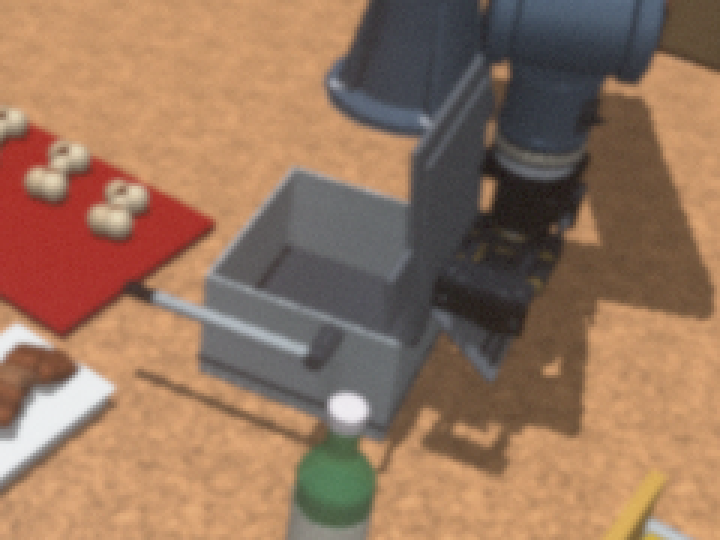

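The lid stands nearly upright (plate at 415-490 in the crop). One small extra push, then I retreat and go to the stay.

Call:
move_arm([
  [[0,0,0.06,0,0,0],[0,0,0.12,0,0,0],[0,0,0.15,0,0,0],[0,0,0.15,0,0,0],[0,0,0.15,0,0,0],[0,0,0.15,0,0,0]],
])

```text
time: 7.75
position: [0.4418, 0.3281, 0.2697]
tool_rot: [0.641, 0.768, 0.001, 0.0]
ft_force: [-2.0, 0.6, 12.2]
grip_width: 0.0006
grip_force: 5.6
```

```bash
python3 - <<'E'
from h import *
print(get_obs()['position'],get_obs()['ft_force'])
rows([(cad(0,165,380),10.4),(cad(70,20,380),10.4),(cad(138,-140,380),10.4),(cad(138,-140,200),10.4)])
E
```

```text
[0.44178065 0.32810172 0.2696769 ] [-1.9825166   0.58486918 12.15990507]
[0.41, -0.05, -7.31, 0.0, -0.0, -0.0]
[-3.21, 1.71, -7.31, 0.0, -0.0, -0.0]
[-7.21, 3.42, -7.31, 0.0, -0.0, -0.0]
[-7.21, 3.41, -2.81, 0.0, -0.0, -0.0]
```

Call:
move_arm([
  [[0.4,0,-7.3,0,0,0],[0.4,0,-7.3,0,0,0],[0.4,0,-7.3,0,0,0],[0.4,0,-7.3,0,0,0],[0.4,0,-7.3,0,0,0],[0.4,0,-7.3,0,0,0],[-7.2,3.4,-7.3,0,0,0],[-7.2,3.4,-7.3,0,0,0],[-7.2,3.4,-7.3,0,0,0],[-7.2,3.4,-7.3,0,0,0],[-7.2,3.4,-7.3,0,0,0],[-7.2,3.4,-7.3,0,0,0]],
])

```text
time: 9.25
position: [0.6288, 0.0652, 0.5566]
tool_rot: [0.642, 0.766, -0.002, -0.002]
ft_force: [-1.0, 0.0, 0.0]
grip_width: 0.0006
grip_force: 0.0
```

```bash
python3 - <<'E'
from h import *
print(get_obs()['position'],get_obs()['ft_force'])
rows([(cad(138,-137.5,200),10.4),(cad(138,-137.5,108),10.4)],.164)
E
```

```text
[0.6287897  0.06516032 0.55655539] [-0.9630913   0.003937    0.04892072]
[0.15, 0.01, 4.81, -0.01, -0.0, -0.01]
[0.15, 0.03, 7.11, -0.01, -0.0, -0.01]
```

Call:
move_arm([
  [[0.1,0,4.8,0,0,0],[0.1,0,4.8,0,0,0],[0.1,0,4.8,0,0,0],[0.1,0,4.8,0,0,0],[0.1,0,6,0,0,0],[0.1,0,7.1,0,0,0],[0.1,0,7.1,0,0,0]],
], claw=-0.2)

```text
time: 10.12
position: [0.6257, 0.0731, 0.275]
tool_rot: [0.641, 0.768, -0.002, -0.002]
ft_force: [-0.7, -0.9, 0.5]
grip_width: 0.0512
grip_force: 0.0
```

```bash
python3 - <<'E'
from h import *
print(get_obs()['position'],get_obs()['ft_force'],get_obs()['grip_width'])
rows([(cad(138,-137.5,108),10.4)],.164)
c=camera("wrist");cv2.imwrite("pics/w4.png",c["pixels"])
E
```

```text
[0.6257496  0.07305074 0.27497157] [-0.68501816 -0.87533116  0.51314628] 0.05121010178529635
[-0.05, 0.03, 0.07, -0.01, -0.0, -0.0]
```

View pics/w4.png

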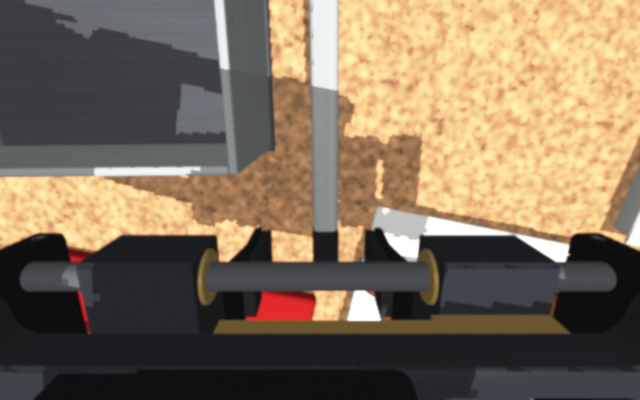

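The bar (column about 325) and its black grip lie midway between the fingers. Closing, then swinging.

Call:
move_arm([
  [[0,0,0.05,0,0,0],[0,0,0.05,0,0,0],[0,0,0.05,0,0,0],[0,0,0.05,0,0,0]],
], claw=1, squeeze=8)

```text
time: 10.68
position: [0.6266, 0.0726, 0.275]
tool_rot: [0.641, 0.768, 0.0, 0.0]
ft_force: [-0.1, 0.4, -0.2]
grip_width: 0.0202
grip_force: 0.0
```

```bash
python3 - <<'E'
from h import *
o=get_obs();print(o['position'],o['ft_force'],o['grip_width'],o['grip_force'])
rows([(cad(138,32.5-170*np.cos(f),108+170*np.sin(f)),10.4) for f in np.linspace(0,1.78,13)[1:]],.164)
E
```

```text
[0.62661168 0.07263788 0.27500715] [-0.14259896  0.38689844 -0.22715054] 0.020243943343265992 0.0
[0.01, 0.01, -0.55, 0.0, 0.0, -0.0]
[0.15, 0.01, -1.17, 0.0, 0.0, -0.0]
[0.37, 0.01, -1.75, 0.0, 0.0, -0.0]
[0.69, 0.01, -2.3, 0.0, 0.0, -0.0]
[1.08, 0.01, -2.8, 0.0, 0.0, -0.0]
[1.54, 0.01, -3.23, 0.0, 0.0, -0.0]
[2.05, 0.0, -3.59, 0.0, 0.0, -0.0]
[2.62, 0.0, -3.87, 0.0, 0.0, -0.0]
[3.22, 0.0, -4.06, 0.0, 0.0, -0.0]
[3.84, 0.0, -4.16, 0.0, 0.0, -0.0]
[4.47, 0.0, -4.17, 0.0, 0.0, -0.0]
[5.09, -0.0, -4.08, 0.0, 0.0, -0.0]
```

Call:
move_arm([
  [[0,0,0,0,0,0],[0,0,0,0,0,0],[0,0,0,0,0,0],[0,0,-0.3,0,0,0],[0,0,-0.57,0,0,0],[0.06,0,-0.87,0,0,0],[0.15,0,-1.17,0,0,0],[0.25,0,-1.47,0,0,0],[0.37,0,-1.75,0,0,0],[0.52,0,-2.03,0,0,0],[0.69,0,-2.3,0,0,0],[0.88,0,-2.56,0,0,0]],
])

```text
time: 12.18
position: [0.6212, 0.1064, 0.3775]
tool_rot: [0.641, 0.768, 0.0, 0.002]
ft_force: [3.8, -1.4, -0.0]
grip_width: 0.0121
grip_force: 8.0
```

```bash
python3 - <<'E'
from h import *
o=get_obs();print(o['position'],o['ft_force'],o['grip_width'],o['grip_force'])
rows([(cad(138,32.5-170*np.cos(f),108+170*np.sin(f)),10.4) for f in np.linspace(.7,1.78,11)[1:]],.164)
c=camera("scene");cv2.imwrite("pics/s5.png",c["pixels"][100:280,280:520].repeat(3,0).repeat(3,1))
E
```

```text
[0.62115196 0.10644957 0.37747539] [ 3.83108335 -1.42621282 -0.00839337] 0.012062512573679846 7.999485670588911
[0.42, -0.01, -0.44, 0.0, 0.0, -0.0]
[0.76, -0.01, -0.74, 0.0, 0.0, -0.0]
[1.14, -0.01, -1.0, 0.0, 0.0, -0.0]
[1.55, -0.01, -1.22, 0.0, 0.0, -0.0]
[1.97, -0.01, -1.39, 0.0, 0.0, -0.0]
[2.41, -0.01, -1.52, 0.0, 0.0, -0.0]
[2.86, -0.01, -1.59, 0.0, 0.0, -0.0]
[3.32, -0.01, -1.62, 0.0, 0.0, -0.0]
[3.78, -0.02, -1.6, 0.0, 0.0, -0.0]
[4.23, -0.02, -1.53, 0.0, 0.0, -0.0]
```

View pics/s5.png

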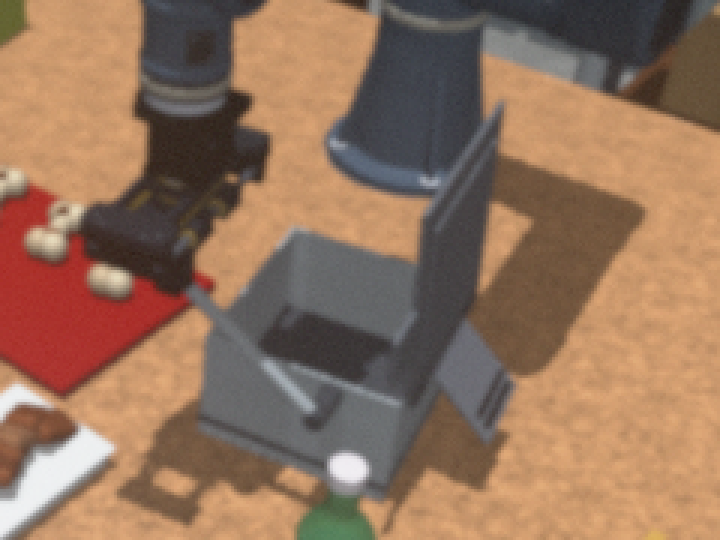

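The stay is held and swings with the gripper at about 0.7 rad (crop 200,290 to 315,415), and the lid is still up. Continuing the arc.

Call:
move_arm([
  [[0.38,0,-0.42,0,0,0],[0.75,0,-0.73,0,0,0],[1.14,0,-1.0,0,0,0],[1.55,0,-1.22,0,0,0],[1.97,0,-1.4,0,0,0],[2.41,0,-1.52,0,0,0],[2.86,0,-1.59,0,0,0],[3.32,0,-1.62,0,0,0],[3.78,0,-1.6,0,0,0],[4.2,0,-1.53,0,0,0],[4.2,0,-1.53,0,0,0]],
])

```text
time: 13.6
position: [0.5893, 0.2746, 0.4376]
tool_rot: [0.64, 0.768, 0.0, -0.001]
ft_force: [0.9, 2.7, 5.4]
grip_width: 0.0116
grip_force: 8.0
```

```bash
python3 - <<'E'
from h import *
o=get_obs();print(o['position'],o['ft_force'],o['grip_width'],o['grip_force'])
p=o['position'][:2]-O;c,s=np.cos(A),np.sin(A);print("caddy xy",c*p[0]+s*p[1],-s*p[0]+c*p[1],o['position'][2]-.164)
c=camera("scene");cv2.imwrite("pics/s6.png",c["pixels"][80:260,280:520].repeat(3,0).repeat(3,1))
E
```

```text
[0.58933378 0.27460052 0.43756811] [0.88407231 2.69607103 5.37564375] 0.011561467894048345 8.000454971333966
caddy xy 0.13767664816740893 0.06942344451451254 0.27356810610120996
```

View pics/s6.png

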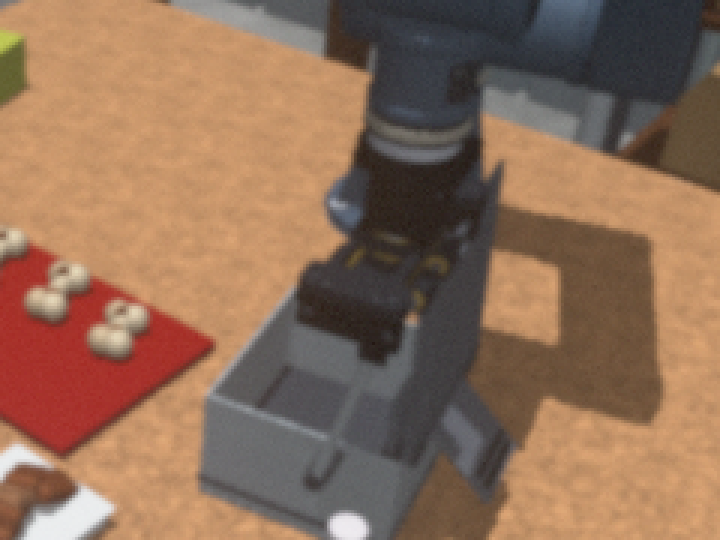

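Call:
move_arm([
  [[0,0,0,0,0,0],[0,0,0,0,0,0],[0,0,-0.8,0,0,0],[0,0,-1.8,0,0,0],[0,0,-3,0,0,0],[0,0,-3.5,0,0,0],[-3,0,-3.5,0,0,0],[-4,0,-3.5,0,0,0]],
], claw=0.5)

```text
time: 14.65
position: [0.6122, 0.1484, 0.5773]
tool_rot: [0.64, 0.768, -0.001, -0.001]
ft_force: [1.6, -0.5, 0.4]
grip_width: 0.0217
grip_force: 0.0
```

```bash
cat >> h.py <<'E'
def findbones(c,x0=.36,x1=.66,y0=-.40,y1=.0):
    W,m,_=bones(c);x,y=W[...,0],W[...,1]
    m=(m>0)&(x>x0)&(x<x1)&(y>y0)&(y<y1)
    n,lab,st,ce=cv2.connectedComponentsWithStats(m.astype(np.uint8))
    for i in range(1,n):
        if st[i,4]<80: continue
        P=W[lab==i];r=cv2.minAreaRect(P[:,:2].astype(np.float32))
        d=P[:,:2]-P[:,:2].mean(0);w,v=np.linalg.eigh(d.T@d)
        print("bone",st[i,4],np.round(r[0],3),np.round(r[1],3),"axis",round(np.degrees(np.arctan2(v[1,1],v[0,1]))%180,1))
E
python3 - <<'E'
from h import *
o=get_obs();print(o['position'],o['ft_force'],o['grip_width'])
t=camera("top");findbones(t);cv2.imwrite("pics/t7.png",t["pixels"][130:310,190:470].repeat(2,0).repeat(2,1))
c=camera("scene");cv2.imwrite("pics/s7.png",c["pixels"][80:260,280:520].repeat(3,0).repeat(3,1))
rows([((.467,-.088,.20),-72),((.467,-.088,.031),-72)],.164)
E
```

```text
[0.61221568 0.14835823 0.57732185] [ 1.58543429 -0.53423651  0.43917437] 0.02171193192529663
bone 350 [ 0.579 -0.251] [0.047 0.096] axis 160.4
bone 303 [ 0.468 -0.088] [0.079 0.048] axis 18.2
bone 336 [ 0.457 -0.186] [0.092 0.047] axis 16.5
bone 368 [ 0.456 -0.29 ] [0.106 0.046] axis 14.5
[-5.06, -4.58, 5.35, -0.0, 0.0, 1.43]
[-5.04, -4.57, 9.58, -0.0, 0.0, 1.43]
```

View pics/s7.png

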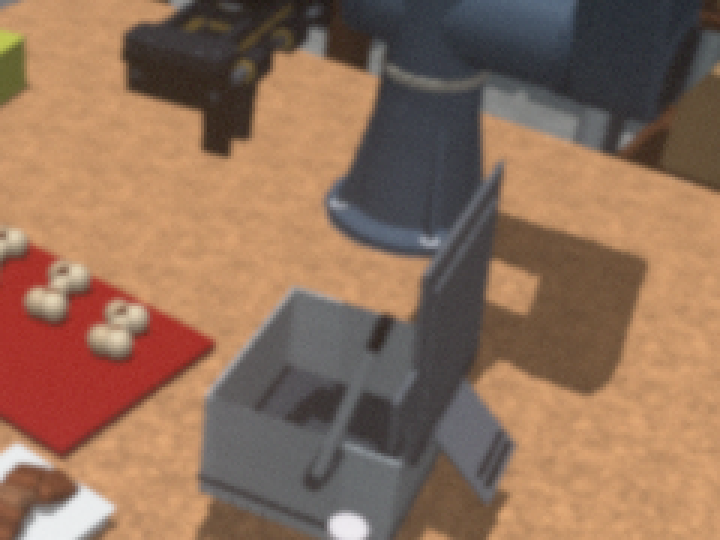

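The stay stands up alone (crop 320,480 to 380,330) and the lid is open. The bones haven't moved, so I go to the first one.

Call:
move_arm([
  [[-5,-4.6,4,0,0,1.43],[-5,-4.6,4,0,0,1.43],[-5,-4.6,4,0,0,1.43],[-5,-4.6,4,0,0,1.43],[-5,-4.6,4,0,0,1.43],[-5,-4.6,4,0,0,1.43],[-5,-4.6,4,0,0,1.43],[-5,-4.6,5.35,0,0,1.43],[-5,-4.6,6.5,0,0,1.43],[-5,-4.6,7,0,0,1.43],[-5,-4.6,7,0,0,1.43]],
], claw=-0.6, squeeze=25)

```text
time: 16.12
position: [0.4664, -0.0798, 0.2962]
tool_rot: [0.987, 0.159, -0.003, -0.002]
ft_force: [-0.2, -0.9, 0.6]
grip_width: 0.0698
grip_force: 0.0
```

```bash
python3 - <<'E'
from h import *
o=get_obs();print(o['position'],o['q'],o['grip_width'])
rows([((.468,-.088,.031),-72)],.164)
c=camera("wrist");cv2.imwrite("pics/w8.png",c["pixels"])
E
```

```text
[ 0.46640083 -0.0798225   0.29622785] [-4.06309653e-01  5.07573133e-01  1.90747505e+00  9.86707566e-05
  7.32557068e-01  8.44219582e-01] 0.06975803818605333
[-0.02, 0.22, 2.53, -0.0, 0.0, 0.01]
```

View pics/w8.png

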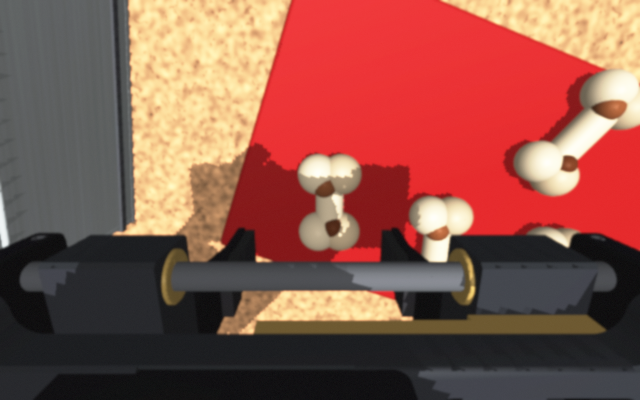

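Bone at (330,205) in line with the open fingers. Descend and grip with the tips about 4 mm above the board.

Call:
move_arm([
  [[0,0.2,1.2,0,0,0],[0,0.22,2.0,0,0,0],[0,0.22,2.38,0,0,0],[0,0.22,2.38,0,0,0],[0,0.22,2.38,0,0,0]],
])

```text
time: 16.8
position: [0.4705, -0.0886, 0.2039]
tool_rot: [0.987, 0.16, 0.001, 0.001]
ft_force: [0.5, 0.3, 0.2]
grip_width: 0.0694
grip_force: 0.0
```

Call:
move_arm([
  [[0,0,0,0,0,0],[0,0,0,0,0,0],[0,0,0,0,0,0],[0,0,0,0,0,0],[0,0,0,0,0,0],[0,0,0,0,0,0],[0,0,-1,0,0,0],[0,0,-2.5,0,0,0],[0,0,-4,0,0,0],[0,0,-5,0,0,0]],
], claw=1)

```text
time: 18.05
position: [0.4701, -0.0884, 0.4055]
tool_rot: [0.987, 0.16, 0.001, 0.001]
ft_force: [-0.3, 0.4, -1.0]
grip_width: 0.0256
grip_force: 27.3
```

```bash
python3 - <<'E'
from h import *
o=get_obs();print(o['position'],o['q'],o['grip_width'],o['grip_force'])
rows([(cad(45,-38,210),10.4),(cad(45,-38,95),10.4)],.164)
E
```

```text
[ 0.47005245 -0.08843674  0.40545857] [-4.20193984e-01  3.29609865e-01  1.79052215e+00  8.04447012e-05
  1.01802813e+00  8.29766211e-01] 0.025636502135670928 27.26221550256014
[3.02, -5.34, 0.78, 0.0, -0.0, -1.43]
[3.02, -5.34, 3.66, 0.0, -0.0, -1.43]
```

Call:
move_arm([
  [[0.5,-0.8,0,0,0,-1.43],[1,-1.8,0,0,0,-1.43],[1,-1.8,0,0,0,-1.43],[1,-1.8,0,0,0,-1.43],[1,-1.8,0,0,0,-1.43],[1,-1.8,0,0,0,-1.43],[1.5,-2.5,0,0,0,-1.43],[2,-3.5,0.3,0,0,-1.43],[3,-5.3,0.8,0,0,-1.43],[3,-5.3,0.8,0,0,-1.43],[3,-5.3,2,0,0,-1.43],[3,-5.3,2.5,0,0,-1.43]],
])

```text
time: 19.55
position: [0.516, 0.1511, 0.3004]
tool_rot: [0.64, 0.768, -0.002, -0.002]
ft_force: [-0.6, -0.4, -0.8]
grip_width: 0.0257
grip_force: 27.3
```

```bash
python3 - <<'E'
from h import *
o=get_obs();print(o['position'],o['ft_force'],o['grip_width'],o['grip_force'])
rows([(cad(45,-38,95),10.4)],.164)
c=camera("scene");cv2.imwrite("pics/s9.png",c["pixels"][80:260,280:520].repeat(3,0).repeat(3,1))
E
```

```text
[0.51595171 0.1511126  0.30035569] [-0.57586546 -0.41851138 -0.788708  ] 0.025721919624644082 27.307106517255306
[0.02, 0.05, 1.03, -0.0, -0.0, -0.0]
```

View pics/s9.png

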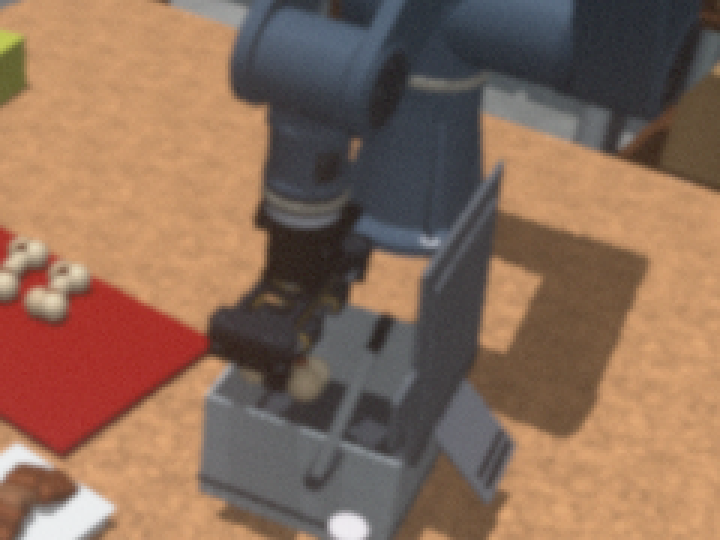

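The bone is over the open caddy (crop 305,380), clear of the stay and lid. Lower and release.

Call:
move_arm([
  [[0,0,0.5,0,0,0],[0,0,0.95,0,0,0],[0,0,0.95,0,0,0],[0,0,0.95,0,0,0]],
])

```text
time: 20.1
position: [0.5174, 0.1505, 0.2654]
tool_rot: [0.641, 0.768, 0.0, 0.0]
ft_force: [0.3, 0.6, -1.2]
grip_width: 0.0258
grip_force: 27.3
```

Call:
move_arm([
  [[0,0,0,0,0,0],[0,0,0,0,0,0],[0,0,0,0,0,0],[0,0,-1.5,0,0,0],[0,0,-3,0,0,0],[0,0,-4,0,0,0],[0,0,-4,0,0,0]],
], claw=0)

```text
time: 20.98
position: [0.5179, 0.1507, 0.4287]
tool_rot: [0.641, 0.768, 0.003, 0.003]
ft_force: [0.5, 0.4, -1.3]
grip_width: 0.0436
grip_force: 0.0
```

```bash
python3 - <<'E'
from h import *
o=get_obs();print(o['position'],o['ft_force'],o['grip_width'],o['grip_force'])
rows([((.457,-.1865,.15),-73.5),((.457,-.1865,.037),-73.5)],.164)
E
```

```text
[0.51786024 0.1507024  0.42869315] [ 0.48718996  0.40373791 -1.33473967] 0.04361505011200126 0.0
[-8.02, -3.03, 2.85, 0.01, -0.01, 1.46]
[-8.02, -3.06, 5.67, 0.01, -0.01, 1.46]
```

Call:
move_arm([
  [[-1.5,-0.6,0,0,0,0],[-3,-1.2,0,0,0,0],[-8,-3.05,1,0,0,1.46],[-8,-3.05,1,0,0,1.46],[-8,-3.05,1,0,0,1.46],[-8,-3.05,1,0,0,1.46],[-8,-3.05,1,0,0,1.46],[-8,-3.05,2.5,0,0,1.46],[-8,-3.05,2.8,0,0,1.46],[-8,-3.05,2.8,0,0,1.46],[-8,-3.05,2.8,0,0,1.46]],
], claw=-0.6)

```text
time: 22.35
position: [0.4539, -0.1859, 0.3115]
tool_rot: [0.989, 0.146, -0.001, -0.001]
ft_force: [-0.1, -1.1, -0.6]
grip_width: 0.0699
grip_force: 0.0
```

```bash
python3 - <<'E'
from h import *
o=get_obs();print(o['position'],o['ft_force'],o['grip_width'],o['grip_force'])
t=camera("top");findbones(t)
rows([((.457,-.1865,.036),-73.5)],.164)
W=cloud(t);hsv=cv2.cvtColor(t["pixels"],cv2.COLOR_BGR2HSV)
p=W[...,:2]-O;cx=p[...,0]*np.cos(A)+p[...,1]*np.sin(A);cy=-p[...,0]*np.sin(A)+p[...,1]*np.cos(A)
m=(abs(cx)<.094)&(abs(cy)<.085)&(hsv[...,0]<30)&(hsv[...,1]>40)&(hsv[...,2]>60)&(W[...,2]<.12)
print("in caddy px",m.sum(),cx[m].mean(),cy[m].mean(),W[m][:,2].max() if m.any() else 0)
cv2.imwrite("pics/t10.png",t["pixels"][130:310,190:470].repeat(2,0).repeat(2,1))
E
```

```text
[ 0.45389136 -0.18587076  0.31150585] [-0.09138056 -1.07527293 -0.56457649] 0.0699081131379387 0.0
bone 346 [ 0.58  -0.251] [0.047 0.097] axis 160.1
bone 126 [ 0.489 -0.177] [0.029 0.046] axis 105.7
[0.07, 0.04, 2.8, -0.0, 0.0, 0.01]
in caddy px 303 0.014033224039020983 -0.04036645384831908 0.04272139441316203
```

View pics/t10.png

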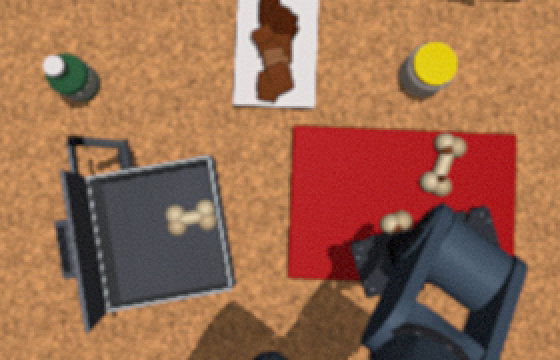

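The first bone lies in the caddy (190,217 in the crop). The next bone is partly visible under the gripper (397,222), still in place, so I grasp it.

Call:
move_arm([
  [[0.05,0.04,1.2,0,0,0],[0.05,0.04,2.2,0,0,0],[0.05,0.04,2.78,0,0,0],[0.05,0.04,2.78,0,0,0],[0.05,0.04,2.78,0,0,0]],
])

```text
time: 23.02
position: [0.4569, -0.1872, 0.2022]
tool_rot: [0.989, 0.145, 0.0, 0.0]
ft_force: [-0.2, -0.4, -0.4]
grip_width: 0.0696
grip_force: 0.1
```

Call:
move_arm([
  [[0,0,0,0,0,0],[0,0,0,0,0,0],[0,0,0,0,0,0],[0,0,0,0,0,0],[0,0,0,0,0,0],[0,0,0,0,0,0],[0,0,-1,0,0,0],[0,0,-2.5,0,0,0],[0,0,-4,0,0,0],[0,0,-5,0,0,0]],
], claw=1)

```text
time: 24.28
position: [0.4567, -0.187, 0.4042]
tool_rot: [0.989, 0.145, 0.001, 0.001]
ft_force: [0.5, -0.0, -1.0]
grip_width: 0.0216
grip_force: 25.0
```

```bash
python3 - <<'E'
from h import *
o=get_obs();print(o['position'],o['q'],o['grip_width'],o['grip_force'])
rows([(cad(-45,-38,210),10.4),(cad(-45,-38,95),10.4)],.164)
E
```

```text
[ 0.45669031 -0.18703581  0.40423698] [-6.15572856e-01  3.51742984e-01  1.75706796e+00  9.19683107e-06
  1.02970357e+00  6.64367317e-01] 0.021570986958258372 24.99853491783142
[1.65, -7.93, 0.74, 0.0, 0.0, -1.46]
[1.65, -7.94, 3.61, 0.0, 0.0, -1.46]
```

Call:
move_arm([
  [[0.3,-1.5,0,0,0,-1.46],[0.6,-3,0,0,0,-1.46],[0.8,-4,0,0,0,-1.46],[0.8,-4.5,0,0,0,-1.46],[0.8,-4.5,0,0,0,-1.46],[0.8,-4.5,0,0,0,-1.46],[1,-5.2,0,0,0,-1.46],[1.4,-6.5,0.3,0,0,-1.46],[1.6,-7.9,0.8,0,0,-1.46],[1.6,-7.9,0.8,0,0,-1.46],[1.6,-7.9,2,0,0,-1.46],[1.6,-7.9,2.5,0,0,-1.46]],
])

```text
time: 25.78
position: [0.427, 0.1334, 0.3001]
tool_rot: [0.641, 0.768, -0.001, -0.001]
ft_force: [0.1, 0.1, -0.6]
grip_width: 0.0213
grip_force: 25.0
```

Call:
move_arm([
  [[0,0,0.5,0,0,0],[0,0,1.1,0,0,0],[0,0,1.1,0,0,0],[0,0,1.1,0,0,0]],
])

```text
time: 26.28
position: [0.4279, 0.1335, 0.2581]
tool_rot: [0.641, 0.768, 0.0, 0.0]
ft_force: [0.5, 0.5, -1.6]
grip_width: 0.0215
grip_force: 25.0
```

Call:
move_arm([
  [[0,0,0,0,0,0],[0,0,0,0,0,0],[0,0,0,0,0,0],[0,0,-1.5,0,0,0],[0,0,-3,0,0,0],[0,0,-4,0,0,0],[0,0,-4,0,0,0]],
], claw=0)

```text
time: 27.15
position: [0.428, 0.1342, 0.4207]
tool_rot: [0.641, 0.768, 0.003, 0.003]
ft_force: [0.2, 0.3, 0.4]
grip_width: 0.0435
grip_force: 0.0
```

```bash
python3 - <<'E'
from h import *
o=get_obs();print(o['position'],o['ft_force'],o['grip_width'],o['grip_force'])
t=camera("top");findbones(t)
rows([((.456,-.29,.15),-75.5)],.164)
cv2.imwrite("pics/t11.png",t["pixels"][130:310,190:470].repeat(2,0).repeat(2,1))
E
```

```text
[0.42804949 0.13419864 0.42073058] [0.17883409 0.25599049 0.44342997] 0.04353162144526249 0.0
bone 338 [ 0.579 -0.251] [0.046 0.097] axis 159.8
bone 362 [ 0.46  -0.255] [0.101 0.047] axis 15.3
[-10.56, -1.2, 2.62, 0.0, -0.0, 1.5]
```

One bone has been knocked: it is now at (0.460, -0.255). Retarget to it.

```bash
python3 - <<'E'
from h import *
rows([((.459,-.255,.15),-74.7)],.164)
E
```

```text
[-9.71, -0.97, 2.62, 0.0, -0.0, 1.48]
```

Call:
move_arm([
  [[-1.5,-0.3,0,0,0,0],[-3,-0.5,0,0,0,0],[-9.7,-0.95,1,0,0,1.48],[-9.7,-0.95,1,0,0,1.48],[-9.7,-0.95,1,0,0,1.48],[-9.7,-0.95,1,0,0,1.48],[-9.7,-0.95,1,0,0,1.48],[-9.7,-0.95,1.5,0,0,1.48],[-9.7,-0.95,2.6,0,0,1.48],[-9.7,-0.95,2.6,0,0,1.48],[-9.7,-0.95,2.6,0,0,1.48],[-9.7,-0.95,2.6,0,0,1.48]],
], claw=-0.6)

```text
time: 28.7
position: [0.4594, -0.2544, 0.313]
tool_rot: [0.991, 0.136, -0.0, -0.0]
ft_force: [-0.0, -0.6, -0.7]
grip_width: 0.0697
grip_force: 0.0
```

```bash
python3 - <<'E'
from h import *
o=get_obs();print(o['position'],o['ft_force'],o['grip_width'],o['grip_force'])
rows([((.459,-.255,.036),-74.7)],.164)
c=camera("wrist");cv2.imwrite("pics/w12.png",c["pixels"])
E
```

```text
[ 0.45938619 -0.25438569  0.31295334] [-0.04897135 -0.56879859 -0.72002221] 0.06972128448287047 0.0
[-0.01, 0.01, 2.82, -0.0, 0.0, 0.01]
```

View pics/w12.png

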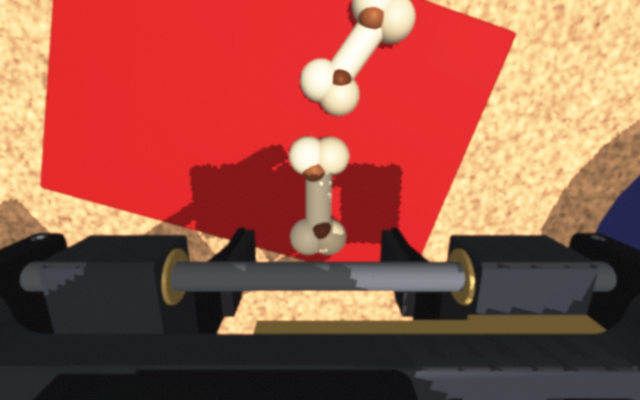

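The bone (320,195) is lined up between the fingers. The last one is at (355,60), clear of them. Descend and grip.

Call:
move_arm([
  [[0,0,1.2,0,0,0],[0,0,2.2,0,0,0],[0,0,2.8,0,0,0],[0,0,2.8,0,0,0],[0,0,2.8,0,0,0]],
])

```text
time: 29.38
position: [0.4599, -0.2548, 0.2025]
tool_rot: [0.991, 0.135, 0.001, 0.001]
ft_force: [-0.9, 0.5, -0.5]
grip_width: 0.0694
grip_force: 0.0
```

Call:
move_arm([
  [[0,0,0,0,0,0],[0,0,0,0,0,0],[0,0,0,0,0,0],[0,0,0,0,0,0],[0,0,0,0,0,0],[0,0,0,0,0,0],[0,0,-1,0,0,0],[0,0,-2.5,0,0,0],[0,0,-4,0,0,0],[0,0,-5,0,0,0]],
], claw=1)

```text
time: 30.62
position: [0.4595, -0.2545, 0.4043]
tool_rot: [0.991, 0.135, 0.001, 0.001]
ft_force: [1.2, -0.1, -0.7]
grip_width: 0.0212
grip_force: 25.0
```

```bash
python3 - <<'E'
from h import *
o=get_obs();print(o['position'],o['q'],o['grip_width'],o['grip_force'])
rows([(cad(45,-36,210),10.4),(cad(45,-36,105),10.4)],.164)
c=camera("top");cv2.imwrite("pics/t13.png",c["pixels"][190:290,210:310].repeat(5,0).repeat(5,1))
E
```

```text
[ 0.45950993 -0.25451388  0.40427514] [-7.18744332e-01  3.93954314e-01  1.68273584e+00  3.90884013e-05
  1.06181715e+00  5.81258107e-01] 0.021231699844395418 24.989009499549866
[4.12, -9.46, 0.74, 0.0, 0.0, -1.48]
[4.12, -9.47, 3.36, 0.0, 0.0, -1.48]
```

View pics/t13.png

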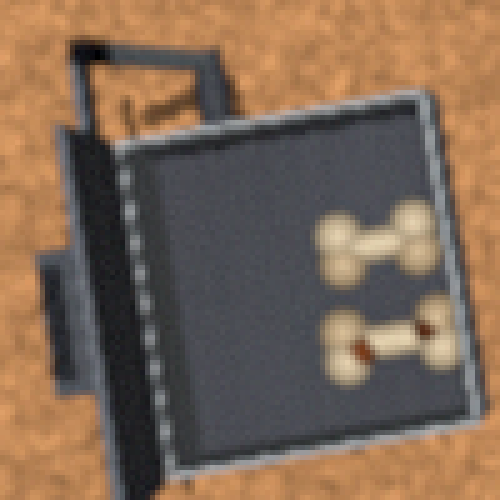

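Two bones lie in the front half of the caddy, and there is room on the +x side (top right). The third goes there.

```bash
python3 - <<'E'
from h import *
rows([(cad(55,-24,210),10.4),(cad(55,-24,100),10.4)],.164)
E
```

```text
[4.38, -9.76, 0.8, 0.01, 0.0, -1.48]
[4.36, -9.79, 3.55, 0.01, 0.0, -1.48]
```

Call:
move_arm([
  [[0.7,-1.5,0,0,0,-1.48],[1.3,-3,0,0,0,-1.48],[2,-4.5,0,0,0,-1.48],[2.5,-5.8,0,0,0,-1.48],[2.5,-5.8,0,0,0,-1.48],[2.5,-5.8,0,0,0,-1.48],[3,-6.7,0,0,0,-1.48],[3.7,-8,0.3,0,0,-1.48],[4.3,-9.5,0.7,0,0,-1.48],[4.3,-9.5,0.7,0,0,-1.48]],
])

```text
time: 31.92
position: [0.5227, 0.1611, 0.3718]
tool_rot: [0.639, 0.77, -0.001, -0.001]
ft_force: [0.0, -1.2, -1.0]
grip_width: 0.0214
grip_force: 25.0
```

```bash
python3 - <<'E'
from h import *
o=get_obs();print(o['position'],o['grip_width'],o['grip_force'])
rows([(cad(55,-24,100),10.4)],.164)
E
```

```text
[0.52273537 0.16107784 0.37179994] 0.021415505146825223 24.98948782682419
[0.15, 0.09, 2.69, -0.0, -0.0, 0.0]
```

Call:
move_arm([
  [[0.15,0.1,1.2,0,0,0],[0.15,0.1,2.2,0,0,0],[0.15,0.1,2.65,0,0,0],[0.15,0.1,2.65,0,0,0],[0.15,0.1,2.65,0,0,0]],
])

```text
time: 32.55
position: [0.5269, 0.1637, 0.2682]
tool_rot: [0.641, 0.768, 0.0, 0.0]
ft_force: [1.1, -0.8, -0.9]
grip_width: 0.0216
grip_force: 25.0
```

Call:
move_arm([
  [[0,0,0,0,0,0],[0,0,0,0,0,0],[0,0,0,0,0,0],[0,0,-1.5,0,0,0],[0,0,-3,0,0,0],[0,0,-4,0,0,0],[0,0,-4,0,0,0]],
], claw=0.2)

```text
time: 33.42
position: [0.5272, 0.1645, 0.4316]
tool_rot: [0.641, 0.768, 0.003, 0.003]
ft_force: [-0.0, 0.5, 0.3]
grip_width: 0.0348
grip_force: 0.0
```

```bash
python3 - <<'E'
from h import *
o=get_obs();print(o['position'],o['ft_force'],o['grip_width'],o['grip_force'])
t=camera("top");findbones(t)
rows([((.579,-.251,.15),-110),((.579,-.251,.15),70)],.164)
cv2.imwrite("pics/t14.png",t["pixels"][130:310,190:470].repeat(2,0).repeat(2,1))
E
```

```text
[0.52717183 0.16448613 0.43161578] [-0.00247836  0.5347092   0.31898314] 0.03478077342663179 0.0
bone 346 [ 0.58  -0.251] [0.046 0.097] axis 160.3
[-10.45, -0.58, 2.88, 0.0, -0.0, 2.1]
[-10.45, -0.58, 2.88, 0.0, 0.0, -1.04]
```

Call:
move_arm([
  [[-1.5,-0.1,0,0,0,0],[-3,-0.2,0,0,0,0],[-10.4,-0.6,1,0,0,-1.04],[-10.4,-0.6,1,0,0,-1.04],[-10.4,-0.6,1,0,0,-1.04],[-10.4,-0.6,1,0,0,-1.04],[-10.4,-0.6,1,0,0,-1.04],[-10.4,-0.6,1.5,0,0,-1.04],[-10.4,-0.6,2.9,0,0,-1.04],[-10.4,-0.6,2.9,0,0,-1.04],[-10.4,-0.6,2.9,0,0,-1.04]],
], claw=-0.6)

```text
time: 34.85
position: [0.5775, -0.2492, 0.3117]
tool_rot: [0.174, 0.985, 0.0, -0.0]
ft_force: [0.3, 0.3, -0.5]
grip_width: 0.0696
grip_force: 0.0
```

```bash
python3 - <<'E'
from h import *
o=get_obs();print(o['position'],o['q'],o['grip_width'],o['grip_force'])
rows([((.579,-.251,.036),70)],.164)
c=camera("wrist");cv2.imwrite("pics/w15.png",c["pixels"])
t=camera("top");cv2.imwrite("pics/t15.png",np.hstack([t["pixels"][190:290,210:310].repeat(4,0).repeat(4,1),cv2.resize(c["pixels"],(400,400))]))
E
```

```text
[ 0.57751522 -0.24924357  0.31165534] [-5.84819284e-01  6.44410320e-01  1.50360061e+00 -5.52756904e-05
  9.94145765e-01 -1.80504874e+00] 0.06962112792293698 0.0
[-0.05, -0.03, 2.79, 0.0, -0.0, -0.0]
```

View pics/t15.png

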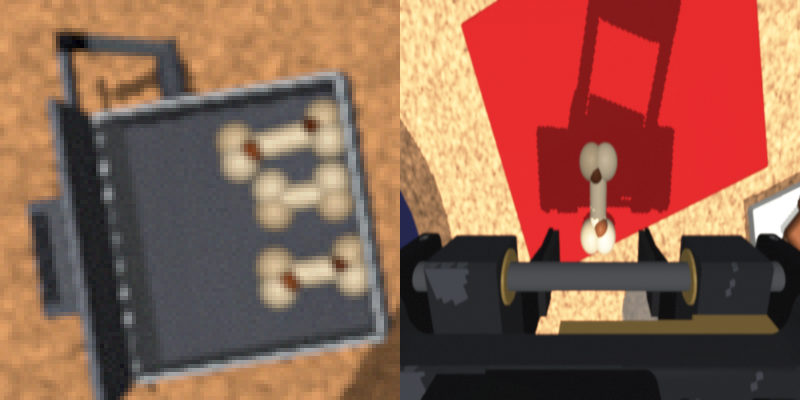

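Left: three bones in the caddy. Right: the last bone (598,195) is centred between the fingers. That was my last picture, so from here I use numbers only.

Call:
move_arm([
  [[-0.05,-0.03,1.2,0,0,0],[-0.05,-0.03,2.2,0,0,0],[-0.05,-0.03,2.78,0,0,0],[-0.05,-0.03,2.78,0,0,0],[-0.05,-0.03,2.78,0,0,0]],
])

```text
time: 35.58
position: [0.5797, -0.2515, 0.2025]
tool_rot: [0.174, 0.985, -0.001, 0.002]
ft_force: [0.4, -0.6, -0.0]
grip_width: 0.07
grip_force: 0.0
```

Call:
move_arm([
  [[0,0,0,0,0,0],[0,0,0,0,0,0],[0,0,0,0,0,0],[0,0,0,0,0,0],[0,0,0,0,0,0],[0,0,0,0,0,0],[0,0,-1,0,0,0],[0,0,-2.5,0,0,0],[0,0,-4,0,0,0],[0,0,-5,0,0,0]],
], claw=1)

```text
time: 36.83
position: [0.5789, -0.2512, 0.4034]
tool_rot: [0.174, 0.985, -0.001, 0.002]
ft_force: [-0.1, 0.1, -1.2]
grip_width: 0.0212
grip_force: 25.0
```

```bash
python3 - <<'E'
from h import *
o=get_obs();print(o['position'],o['q'],o['grip_width'],o['grip_force'])
rows([(cad(0,-200,235),10.4),(cad(-8,-22,230),10.4)],.164)
E
```

```text
[ 0.57891423 -0.25119526  0.40341005] [-5.86203127e-01  5.36674023e-01  1.41915310e+00 -8.31721304e-06
  1.18232727e+00 -1.80624210e+00] 0.021208458880991925 24.996761977672577
[3.82, 4.88, 0.09, 0.0, 0.0, 1.04]
[6.25, 8.62, 0.21, 0.0, 0.0, 1.04]
```

Call:
move_arm([
  [[3.8,4.9,0,0,0,1.04],[3.8,4.9,0,0,0,1.04],[3.8,4.9,0,0,0,1.04],[3.8,4.9,0,0,0,1.04],[3.8,4.9,0,0,0,1.04],[3.8,4.9,0,0,0,1.04],[6.2,8.6,0.2,0,0,1.04],[6.2,8.6,0.2,0,0,1.04],[6.2,8.6,0.2,0,0,1.04],[6.2,8.6,0.2,0,0,1.04]],
])

```text
time: 38.08
position: [0.4625, 0.1599, 0.392]
tool_rot: [0.638, 0.77, -0.0, -0.001]
ft_force: [-0.7, -0.4, -1.2]
grip_width: 0.0214
grip_force: 25.0
```

```bash
python3 - <<'E'
from h import *
o=get_obs();print(o['position'],o['grip_width'],o['grip_force'])
rows([(cad(-8,-22,105),10.4)],.164)
E
```

```text
[0.46245729 0.15993207 0.39201339] 0.021356535337336915 24.997403919696808
[-0.04, 0.0, 3.08, -0.0, -0.0, 0.0]
```

Call:
move_arm([
  [[0,0,1.2,0,0,0],[0,0,2.2,0,0,0],[0,0,3.05,0,0,0],[0,0,3.05,0,0,0],[0,0,3.05,0,0,0]],
])

```text
time: 38.7
position: [0.4649, 0.1566, 0.2711]
tool_rot: [0.641, 0.768, 0.0, 0.001]
ft_force: [-0.4, 0.1, -1.1]
grip_width: 0.0214
grip_force: 25.0
```

Call:
move_arm([
  [[0,0,0,0,0,0],[0,0,0,0,0,0],[0,0,0,0,0,0],[0,0,-1.5,0,0,0],[0,0,-3,0,0,0],[-1,0,-4,0,0,0],[-2.5,0,-4.5,0,0,0],[-4,0,-5.5,0,0,0],[-6,0,-6.5,0,0,0],[-6,0,-6.5,0,0,0]],
], claw=0)

```text
time: 39.95
position: [0.5071, -0.0813, 0.5324]
tool_rot: [0.641, 0.767, 0.0, 0.002]
ft_force: [0.3, 0.6, 0.2]
grip_width: 0.0434
grip_force: 0.0
```

```bash
cat > chk.py <<'E'
from h import *
o=get_obs();print(o['position'],o['ft_force'],o['grip_width'])
t=camera("top");print("on board:");findbones(t);print("--")
W=cloud(t);hsv=cv2.cvtColor(t["pixels"],cv2.COLOR_BGR2HSV)
p=W[...,:2]-O;cx=p[...,0]*np.cos(A)+p[...,1]*np.sin(A);cy=-p[...,0]*np.sin(A)+p[...,1]*np.cos(A)
m=(abs(cx)<.11)&(abs(cy)<.12)&(hsv[...,0]<30)&(hsv[...,1]>40)&(hsv[...,2]>60)&(W[...,2]<.2)
n,lab,st,ce=cv2.connectedComponentsWithStats(m.astype(np.uint8))
for i in range(1,n):
    if st[i,4]<30: continue
    k=lab==i;print("caddy blob",st[i,4],"x",cx[k].min().round(3),cx[k].max().round(3),"y",cy[k].min().round(3),cy[k].max().round(3),"zmax",W[k][:,2].max().round(3))
s=camera("scene");W=cloud(s)
p=W[...,:2]-O;cx=p[...,0]*np.cos(A)+p[...,1]*np.sin(A);cy=-p[...,0]*np.sin(A)+p[...,1]*np.cos(A);z=W[...,2]
k=(abs(cx-.138)<.012)&(z>.2)&(z<.31)&(abs(cy-.05)<.1)
print("stay top",k.sum(),np.round(np.median(np.stack([cx[k],cy[k],z[k]],1),0),3) if k.any() else "", z[k].max() if k.any() else "")
for h in(.18,.22,.26,.29):
    k=(abs(cx)<.11)&(abs(z-h)<.01)&(cy>0)&(cy<.12)
    print("lid z",h,k.sum(),np.median(cy[k]).round(3) if k.any() else "")
E
python3 chk.py
```

```text
[ 0.50712283 -0.08130022  0.53235527] [0.25800583 0.63890223 0.21997536] 0.043422260687779574
on board:
--
caddy blob 683 x -0.11 0.11 y -0.12 -0.079 zmax 0.119
caddy blob 1208 x -0.072 0.085 y -0.081 0.031 zmax 0.079
stay top 213 [0.143 0.07  0.238] 0.29187904430776085
lid z 0.18 155 0.097
lid z 0.22 166 0.092
lid z 0.26 179 0.087
lid z 0.29 224 0.081
```

All four bones are in the caddy (zmax 79 mm), and the stay and lid are up. Now I re-grip the stay.

```bash
python3 - <<'E'
from h import *
rows([(cad(138,-60,372),10.4),(cad(138,69,372),10.4),(cad(138,69,278),10.4)],.164)
E
```

```text
[5.19, 3.59, -0.09, 0.0, 0.0, -0.01]
[8.41, 3.57, -0.1, 0.0, 0.0, -0.01]
[8.42, 3.56, 2.25, 0.0, 0.0, -0.01]
```

Call:
move_arm([
  [[2,3.5,-0.1,0,0,0],[2,3.5,-0.1,0,0,0],[2,3.5,-0.1,0,0,0],[5,3.58,-0.1,0,0,0],[5,3.58,-0.1,0,0,0],[7,3.58,-0.1,0,0,0],[8.4,3.57,-0.1,0,0,0],[8.4,3.57,-0.1,0,0,0],[8.4,3.57,-0.1,0,0,0],[8.4,3.57,-0.1,0,0,0]],
], claw=0.35, squeeze=8)

```text
time: 41.3
position: [0.5876, 0.2761, 0.534]
tool_rot: [0.641, 0.767, -0.001, 0.0]
ft_force: [-0.3, 0.6, 0.0]
grip_width: 0.0281
grip_force: 0.0
```

```bash
python3 - <<'E'
from h import *
o=get_obs();print(o['position'],o['ft_force'],o['grip_width'])
rows([(cad(138,69,278),10.4)],.164)
E
```

```text
[0.58755252 0.27607915 0.53404944] [-0.3195348   0.58956985  0.03585999] 0.028141068721980137
[-0.05, 0.05, 2.3, -0.0, 0.0, -0.0]
```

Call:
move_arm([
  [[-0.05,0.04,0.5,0,0,0],[-0.05,0.04,1.0,0,0,0],[-0.05,0.04,1.4,0,0,0],[-0.05,0.04,1.7,0,0,0],[-0.05,0.04,2.0,0,0,0],[-0.05,0.04,2.27,0,0,0],[-0.05,0.04,2.27,0,0,0],[-0.05,0.04,2.27,0,0,0]],
])

```text
time: 42.3
position: [0.5895, 0.2756, 0.444]
tool_rot: [0.641, 0.768, 0.0, 0.0]
ft_force: [-0.0, -0.7, 0.1]
grip_width: 0.0283
grip_force: 0.0
```

Call:
move_arm([
  [[0,0,0,0,0,0],[0,0,0,0,0,0],[0,0,0,0,0,0],[0,0,0,0,0,0],[0,0,0,0,0,0]],
], claw=1)

```text
time: 42.92
position: [0.5891, 0.2755, 0.444]
tool_rot: [0.641, 0.768, -0.0, -0.0]
ft_force: [-2.1, 1.1, 2.8]
grip_width: 0.012
grip_force: 8.0
```

```bash
python3 - <<'E'
from h import *
o=get_obs();print(o['position'],o['ft_force'],o['grip_width'],o['grip_force'])
p=o['position'][:2]-O;c,s=np.cos(A),np.sin(A);y=-s*p[0]+c*p[1];z=o['position'][2]-.164
r=np.hypot(y-.0325,z-.108);f0=np.arctan2(z-.108,.0325-y);print(y,z,r,f0)
r*=1e3
rows([(cad(138,32.5-r*np.cos(f),108+r*np.sin(f)),10.4) for f in np.linspace(f0,0.0,23)[1:]],.164)
E
```

```text
[0.58914542 0.2755232  0.44395453] [-2.06451538  1.14939045  2.82519362] 0.01201324011925636 8.00011675368296
0.07036497990823674 0.2799545267236099 0.17607417744857376 1.7875406804332996
[-0.35, 0.01, -0.06, -0.0, -0.0, -0.0]
[-0.71, 0.01, -0.1, -0.0, -0.0, -0.0]
[-1.07, 0.01, -0.1, -0.0, -0.0, -0.0]
[-1.42, 0.01, -0.08, -0.0, -0.0, -0.0]
[-1.78, 0.01, -0.02, -0.0, -0.0, -0.0]
[-2.12, 0.01, 0.06, -0.0, -0.0, -0.0]
[-2.46, 0.01, 0.17, -0.0, -0.0, -0.0]
[-2.79, 0.01, 0.3, -0.0, -0.0, -0.0]
[-3.11, 0.01, 0.47, -0.0, -0.0, -0.0]
[-3.42, 0.02, 0.65, -0.0, -0.0, -0.0]
[-3.7, 0.02, 0.87, -0.0, -0.0, -0.0]
[-3.97, 0.02, 1.1, -0.0, -0.0, -0.0]
[-4.22, 0.02, 1.36, -0.0, -0.0, -0.0]
[-4.45, 0.02, 1.63, -0.0, -0.0, -0.0]
[-4.66, 0.02, 1.93, -0.0, -0.0, -0.0]
[-4.84, 0.02, 2.24, -0.0, -0.0, -0.0]
[-4.99, 0.02, 2.56, -0.0, -0.0, -0.0]
[-5.12, 0.02, 2.89, -0.0, -0.0, -0.0]
[-5.22, 0.02, 3.24, -0.0, -0.0, -0.0]
[-5.29, 0.02, 3.59, -0.0, -0.0, -0.0]
[-5.33, 0.02, 3.94, -0.0, -0.0, -0.0]
[-5.35, 0.02, 4.3, -0.0, -0.0, -0.0]
```

Call:
move_arm([
  [[-0.35,0,-0.06,0,0,0],[-0.71,0,-0.1,0,0,0],[-1.07,0,-0.1,0,0,0],[-1.42,0,-0.08,0,0,0],[-1.78,0,-0.02,0,0,0],[-2.12,0,0.06,0,0,0],[-2.46,0,0.17,0,0,0],[-2.79,0,0.3,0,0,0],[-3.11,0,0.47,0,0,0],[-3.42,0,0.65,0,0,0],[-3.7,0,0.87,0,0,0],[-3.97,0,1.1,0,0,0]],
])

```text
time: 44.42
position: [0.6185, 0.1192, 0.3997]
tool_rot: [0.641, 0.768, 0.002, 0.0]
ft_force: [4.3, 6.3, -3.9]
grip_width: 0.0121
grip_force: 8.0
```

Call:
move_arm([
  [[-0.25,0,0.26,0,0,0],[-0.48,0,0.53,0,0,0],[-0.69,0,0.83,0,0,0],[-0.87,0,1.14,0,0,0],[-1.02,0,1.46,0,0,0],[-1.15,0,1.79,0,0,0],[-1.25,0,2.14,0,0,0],[-1.32,0,2.49,0,0,0],[-1.36,0,2.84,0,0,0],[-1.38,0,3.2,0,0,0],[-1.38,0,3.25,0,0,0],[-1.38,0,3.25,0,0,0]],
])

```text
time: 45.92
position: [0.629, 0.0647, 0.2714]
tool_rot: [0.641, 0.768, 0.002, 0.002]
ft_force: [3.6, 3.4, 4.1]
grip_width: 0.012
grip_force: 8.0
```

```bash
python3 - <<'E'
from h import *
o=get_obs();print(o['position'],o['ft_force'],o['grip_width'],o['grip_force'])
p=o['position'][:2]-O;c,s=np.cos(A),np.sin(A);y=-s*p[0]+c*p[1];z=o['position'][2]-.164
print(y,z,np.arctan2(z-.108,.0325-y))
E
```

```text
[0.62901436 0.06471929 0.27143641] [3.63321511 3.41236836 4.07498416] 0.012045650236369543 8.00015576183796
-0.1441734176603993 0.10743640660605161 -0.0031900185645392038
```

Call:
move_arm([
  [[0,0,0,0,0,0],[0,0,0,0,0,0],[0,0,0,0,0,0],[0,0,-1,0,0,0],[-1,0,-2.5,0,0,0],[-2,0,-4,0,0,0],[-3,0,-5,0,0,0],[-3,0,-5,0,0,0]],
], claw=0)

```text
time: 46.92
position: [0.6498, -0.0559, 0.4734]
tool_rot: [0.642, 0.767, 0.001, 0.004]
ft_force: [0.2, 0.3, -0.4]
grip_width: 0.0433
grip_force: 0.0
```

```bash
cat > chk2.py <<'E'
from h import *
o=get_obs();print(o['time'],o['position'])
for n in("top","scene"):
    s=camera(n);W=cloud(s)
    p=W[...,:2]-O;cx=p[...,0]*np.cos(A)+p[...,1]*np.sin(A);cy=-p[...,0]*np.sin(A)+p[...,1]*np.cos(A);z=W[...,2]
    k=(abs(cx-.138)<.02)&(z>.09)&(z<.35)&(cy>-.17)&(cy<-.1)
    if k.any(): print(n,"stay end z",np.median(z[k]).round(3),k.sum())
    k=(abs(cx-.138)<.01)&(z>.14)&(z<.35)&(abs(cy)<.12); print(n,"above stay pivot",k.sum())
    k=(abs(cx)<.09)&(z>.122)&(z<.33)&(cy<.07)&(cy>-.09)
    if k.sum()>20:
        f=np.polyfit(cy[k],z[k],1);print(n,"lid",k.sum(),"angle",np.arctan2(-f[0],1).round(3),"z at -80/0",np.round(np.polyval(f,[-.08,0]),3))
E
python3 chk2.py
```

```text
46.925 [ 0.64975811 -0.05591435  0.47341359]
top stay end z 0.114 76
top above stay pivot 17
top lid 273 angle -0.846 z at -80/0 [0.141 0.231]
scene stay end z 0.111 90
scene above stay pivot 93
scene lid 288 angle -0.822 z at -80/0 [0.142 0.228]
```

The stay is folded (end at 111 mm). Now I let the lid sink.

Call:
move_arm([
  [[0,0,0,0,0,0],[0,0,0,0,0,0],[0,0,0,0,0,0],[0,0,0,0,0,0],[0,0,0,0,0,0],[0,0,0,0,0,0],[0,0,0,0,0,0],[0,0,0,0,0,0],[0,0,0,0,0,0],[0,0,0,0,0,0],[0,0,0,0,0,0],[0,0,0,0,0,0]],
], claw=1)

```text
time: 48.52
position: [0.6491, -0.0532, 0.4695]
tool_rot: [0.641, 0.768, 0.0, 0.0]
ft_force: [-0.2, 0.4, 0.5]
grip_width: 0.0005
grip_force: 0.0
```

Call:
move_arm([
  [[0,0,0,0,0,0],[0,0,0,0,0,0],[0,0,0,0,0,0],[0,0,0,0,0,0],[0,0,0,0,0,0],[0,0,0,0,0,0],[0,0,0,0,0,0],[0,0,0,0,0,0],[0,0,0,0,0,0],[0,0,0,0,0,0],[0,0,0,0,0,0],[0,0,0,0,0,0]],
])

```text
time: 50.02
position: [0.6491, -0.0531, 0.4695]
tool_rot: [0.641, 0.768, 0.0, -0.0]
ft_force: [-0.4, 1.2, -1.4]
grip_width: 0.0006
grip_force: 0.0
```

Call:
move_arm([
  [[0,0,0,0,0,0],[0,0,0,0,0,0],[0,0,0,0,0,0],[0,0,0,0,0,0],[0,0,0,0,0,0],[0,0,0,0,0,0],[0,0,0,0,0,0],[0,0,0,0,0,0],[0,0,0,0,0,0],[0,0,0,0,0,0],[0,0,0,0,0,0],[0,0,0,0,0,0]],
])

```text
time: 51.52
position: [0.6492, -0.0531, 0.4695]
tool_rot: [0.641, 0.768, 0.0, -0.0]
ft_force: [-0.2, -0.6, -0.2]
grip_width: 0.0007
grip_force: 0.0
```

Call:
move_arm([
  [[0,0,0,0,0,0],[0,0,0,0,0,0],[0,0,0,0,0,0],[0,0,0,0,0,0],[0,0,0,0,0,0],[0,0,0,0,0,0],[0,0,0,0,0,0],[0,0,0,0,0,0],[0,0,0,0,0,0],[0,0,0,0,0,0],[0,0,0,0,0,0],[0,0,0,0,0,0]],
])

```text
time: 53.02
position: [0.6491, -0.0532, 0.4695]
tool_rot: [0.641, 0.768, 0.0, -0.0]
ft_force: [-0.3, 0.3, -0.0]
grip_width: 0.0008
grip_force: 0.0
```

Call:
move_arm([
  [[0,0,0,0,0,0],[0,0,0,0,0,0],[0,0,0,0,0,0],[0,0,0,0,0,0],[0,0,0,0,0,0],[0,0,0,0,0,0],[0,0,0,0,0,0],[0,0,0,0,0,0],[0,0,0,0,0,0],[0,0,0,0,0,0],[0,0,0,0,0,0],[0,0,0,0,0,0]],
])

```text
time: 54.52
position: [0.6491, -0.0531, 0.4695]
tool_rot: [0.641, 0.768, -0.0, -0.0]
ft_force: [0.4, 0.4, -0.3]
grip_width: 0.0005
grip_force: 0.0
```

Call:
move_arm([
  [[0,0,0,0,0,0],[0,0,0,0,0,0],[0,0,0,0,0,0],[0,0,0,0,0,0],[0,0,0,0,0,0],[0,0,0,0,0,0],[0,0,0,0,0,0],[0,0,0,0,0,0],[0,0,0,0,0,0],[0,0,0,0,0,0],[0,0,0,0,0,0],[0,0,0,0,0,0]],
])

```text
time: 56.02
position: [0.6491, -0.0532, 0.4695]
tool_rot: [0.641, 0.768, -0.0, 0.0]
ft_force: [-0.6, 0.3, 0.8]
grip_width: 0.0002
grip_force: 0.0
```

Call:
move_arm([
  [[0,0,0,0,0,0],[0,0,0,0,0,0],[0,0,0,0,0,0],[0,0,0,0,0,0],[0,0,0,0,0,0],[0,0,0,0,0,0],[0,0,0,0,0,0],[0,0,0,0,0,0],[0,0,0,0,0,0],[0,0,0,0,0,0],[0,0,0,0,0,0],[0,0,0,0,0,0]],
])

```text
time: 57.52
position: [0.6491, -0.0531, 0.4695]
tool_rot: [0.641, 0.768, 0.0, -0.0]
ft_force: [1.6, -0.3, 0.3]
grip_width: -0.0
grip_force: 0.0
```

Call:
move_arm([
  [[0,0,0,0,0,0],[0,0,0,0,0,0],[0,0,0,0,0,0],[0,0,0,0,0,0],[0,0,0,0,0,0],[0,0,0,0,0,0],[0,0,0,0,0,0],[0,0,0,0,0,0],[0,0,0,0,0,0],[0,0,0,0,0,0],[0,0,0,0,0,0],[0,0,0,0,0,0]],
])

```text
time: 59.02
position: [0.6491, -0.0531, 0.4695]
tool_rot: [0.641, 0.768, -0.0, -0.0]
ft_force: [0.3, 0.2, 0.3]
grip_width: 0.0004
grip_force: 0.0
```

```bash
python3 chk2.py
```

```text
59.025 [ 0.64914061 -0.05314664  0.46952101]
top stay end z 0.114 76
top above stay pivot 56
top lid 1520 angle 0.925 z at -80/0 [0.383 0.276]
scene stay end z 0.112 91
scene above stay pivot 116
scene lid 1758 angle 0.967 z at -80/0 [0.399 0.283]
```

The lid is at about 0.95 rad and sinking. Waiting more.

Call:
move_arm([
  [[0,0,0,0,0,0],[0,0,0,0,0,0],[0,0,0,0,0,0],[0,0,0,0,0,0],[0,0,0,0,0,0],[0,0,0,0,0,0],[0,0,0,0,0,0],[0,0,0,0,0,0],[0,0,0,0,0,0],[0,0,0,0,0,0],[0,0,0,0,0,0],[0,0,0,0,0,0]],
])

```text
time: 60.62
position: [0.6491, -0.0531, 0.4695]
tool_rot: [0.641, 0.768, -0.0, -0.0]
ft_force: [1.3, -0.5, -0.4]
grip_width: 0.0006
grip_force: 0.0
```

Call:
move_arm([
  [[0,0,0,0,0,0],[0,0,0,0,0,0],[0,0,0,0,0,0],[0,0,0,0,0,0],[0,0,0,0,0,0],[0,0,0,0,0,0],[0,0,0,0,0,0],[0,0,0,0,0,0],[0,0,0,0,0,0],[0,0,0,0,0,0],[0,0,0,0,0,0],[0,0,0,0,0,0]],
])

```text
time: 62.12
position: [0.6491, -0.0531, 0.4695]
tool_rot: [0.641, 0.768, 0.0, -0.0]
ft_force: [-0.0, 0.6, 0.3]
grip_width: 0.0004
grip_force: 0.0
```

Call:
move_arm([
  [[0,0,0,0,0,0],[0,0,0,0,0,0],[0,0,0,0,0,0],[0,0,0,0,0,0],[0,0,0,0,0,0],[0,0,0,0,0,0],[0,0,0,0,0,0],[0,0,0,0,0,0],[0,0,0,0,0,0],[0,0,0,0,0,0],[0,0,0,0,0,0],[0,0,0,0,0,0]],
])

```text
time: 63.62
position: [0.6491, -0.0532, 0.4695]
tool_rot: [0.641, 0.768, 0.0, 0.0]
ft_force: [0.4, -0.0, -0.6]
grip_width: 0.0004
grip_force: 0.0
```

Call:
move_arm([
  [[0,0,0,0,0,0],[0,0,0,0,0,0],[0,0,0,0,0,0],[0,0,0,0,0,0],[0,0,0,0,0,0],[0,0,0,0,0,0],[0,0,0,0,0,0],[0,0,0,0,0,0],[0,0,0,0,0,0],[0,0,0,0,0,0],[0,0,0,0,0,0],[0,0,0,0,0,0]],
])

```text
time: 65.12
position: [0.6491, -0.0532, 0.4695]
tool_rot: [0.641, 0.768, 0.0, -0.0]
ft_force: [0.0, 0.0, 0.1]
grip_width: 0.0008
grip_force: 0.0
```

Call:
move_arm([
  [[0,0,0,0,0,0],[0,0,0,0,0,0],[0,0,0,0,0,0],[0,0,0,0,0,0],[0,0,0,0,0,0],[0,0,0,0,0,0],[0,0,0,0,0,0],[0,0,0,0,0,0],[0,0,0,0,0,0],[0,0,0,0,0,0],[0,0,0,0,0,0],[0,0,0,0,0,0]],
])

```text
time: 66.62
position: [0.6491, -0.0531, 0.4695]
tool_rot: [0.641, 0.768, 0.0, -0.0]
ft_force: [0.0, 0.1, 0.2]
grip_width: 0.0003
grip_force: 0.0
```

Call:
move_arm([
  [[0,0,0,0,0,0],[0,0,0,0,0,0],[0,0,0,0,0,0],[0,0,0,0,0,0],[0,0,0,0,0,0],[0,0,0,0,0,0],[0,0,0,0,0,0],[0,0,0,0,0,0],[0,0,0,0,0,0],[0,0,0,0,0,0],[0,0,0,0,0,0],[0,0,0,0,0,0]],
])

```text
time: 68.12
position: [0.6491, -0.0531, 0.4695]
tool_rot: [0.641, 0.768, 0.0, -0.0]
ft_force: [0.2, 0.1, -0.0]
grip_width: 0.0004
grip_force: 0.0
```

Call:
move_arm([
  [[0,0,0,0,0,0],[0,0,0,0,0,0],[0,0,0,0,0,0],[0,0,0,0,0,0],[0,0,0,0,0,0],[0,0,0,0,0,0],[0,0,0,0,0,0],[0,0,0,0,0,0],[0,0,0,0,0,0],[0,0,0,0,0,0],[0,0,0,0,0,0],[0,0,0,0,0,0]],
])

```text
time: 69.62
position: [0.6491, -0.0532, 0.4696]
tool_rot: [0.641, 0.768, 0.0, 0.0]
ft_force: [-0.4, 0.1, -0.3]
grip_width: 0.0003
grip_force: 0.0
```

Call:
move_arm([
  [[0,0,0,0,0,0],[0,0,0,0,0,0],[0,0,0,0,0,0],[0,0,0,0,0,0],[0,0,0,0,0,0],[0,0,0,0,0,0],[0,0,0,0,0,0],[0,0,0,0,0,0],[0,0,0,0,0,0],[0,0,0,0,0,0],[0,0,0,0,0,0],[0,0,0,0,0,0]],
])

```text
time: 71.12
position: [0.6491, -0.0532, 0.4695]
tool_rot: [0.641, 0.768, -0.0, -0.0]
ft_force: [-0.2, -0.6, -0.3]
grip_width: 0.0005
grip_force: 0.0
```

```bash
python3 chk2.py
```

```text
71.125 [ 0.64913142 -0.05316262  0.46952402]
top stay end z 0.115 76
top above stay pivot 0
top lid 3424 angle -0.003 z at -80/0 [0.131 0.131]
scene stay end z 0.111 90
scene above stay pivot 0
scene lid 2302 angle -0.006 z at -80/0 [0.129 0.129]
```

The lid reads shut (0.00 rad, 130 mm, as at the start), and the stay's end is at its folded height.

```bash
python3 -c "
from rig import *
print(hand_in())"
```

```text
the job is handed in; nothing more can be done
None
```

The job is handed in: all four bones are in the caddy, the stay is folded, the camera measurements show the lid shut, and the tray, jar and bottle were not touched; the rig gave no verdict.

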